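# Make up a priming kit and a colour kit for the outdoor class

## Robot

A 6-joint arm with a two-finger parallel gripper is mounted at the origin on a cart in front of the work surface, level with it; the furniture and walls round the work are solid. World frame = base frame: x ahead of the robot, y to its left, z up, the work surface at z = 0. Lengths are in mm, angles in rad, forces in N, time in s.
With the tool pointing down it reaches from about 400 to 925 mm from the base axis. Payload 12.5 kg.
Tool frame: the origin (TCP) lies on the mounting face of the last link; the fingertips stand 190 mm ahead of it and the grasp point (between the pads) lies 171 mm ahead of it; z points along the fingers, y is the line along which they close (so a half turn about z gives the same grasp; the last joint's range is limited). The gripper opens to 95 mm and grips with 3 to 60 N. Pads are 20 mm wide; open, the fingers measure 119 mm over their backs; the gripper's body (75 mm by 180 mm) begins 59 mm behind the grasp point.
Start: joints at [-1.321, 0.491, 1.559, -0, 1.092, -0.106], TCP at [217.732, -585.848, 404.761] pointing down, gripper open.
Joint ranges: [-3.1, 3.1], [-0.84, 2.19], [0.05, 2.79], [-1.13, 4.28], [0.06, 2.93], [-2.69, 2.69]. Speed limits (rad/s): [2.22, 2.22, 2.79, 3.14, 3.14, 3.14].

## Interface

Orientations are given as [roll, pitch, yaw] about the fixed x, y, z axes, in that order (R = Rz(yaw) Ry(pitch) Rx(roll)).
In Python, from cell import * gives the robot as it stands.
- The arm moves only by the tool arm_command, never from a script. Its argument "rows" is a list that holds one entry, the list of rows, each a list of 7 numbers: the shift along the tool's x, y, z normalised to -1 to 1, where 1 is 0.15 m, then the turn, a rotation vector about the tool's x, y, z normalised to -1 to 1, where 1 is 360 degrees, then the opening, from -1 (shut) to 1 (fully open). A call has 1 to 10 rows; each row is the pose to reach, as a shift and turn from the pose commanded when the call began, along the tool's axes at that moment, turning the shorter way round; what a row does not reach only later rows make up. A row lasts 1/12 s, in which the tool goes at most 41.7 mm and 7.16 degrees, less where a joint would pass 70% of its speed; a pose out of reach is approached as far as the arm can. A call with a number of a shift or a turn outside -1 to 1 is refused whole. A call with a gripper value outside its range is refused whole. The fingers move at their own pace and stop on an object; the grip force is fixed at half the most. Time passes only in rows, so rows that repeat a pose let the fingers close. It gives the time, the measured TCP pose, the force, the opening and the grip force at its end, in the units of the state.
- state(): the state, without advancing time (a new reading comes with each control period).
- read_camera(name): name is "side" or "top" or "wrist"; returns (picture, depth): 420x560x3 uint8, red, green, blue; 420x560 float32, mm along the optical axis (not along the pixel's ray), 0 where there is no reading.
- get_calibration(name): a dict with "camera_matrix" (3x3 intrinsics, pixels), "D" ([k1, k2, p1, p2, k3] as OpenCV has them; the pictures are not rectified), "position" and "orientation" of the camera in the world; the wrist camera has in their place "hand_eye" (4x4, takes a point from camera to tool coordinates, whose origin is the TCP and whose axes are the flange's). Camera axes: x right, y up, looking along -z (the intrinsics and any distortion apply to the point x, -y, -z); pixel columns grow to the right and rows downward; lengths in mm; the calibration is good to about 2 mm. A picture is of the moment at which its call begins: read the wrist's pose just before it. get_calibration takes no time and is no camera call.
- job_done(): hands the job in; it is judged then, once.
The state is a dict: "t": time; "joints": joint angles; "qvel": joint speeds; "tau": joint torques, N m; "eef_pos": TCP position; "tcp_rot": TCP orientation; "ft_force": force on the tool from outside, world axes, zero at the start; "moment": the same for the moment, N m; "opening": opening from 0.0 (shut) to 1.0 (fully open); "grip_force": force on a finger pad.
Only numpy, scipy, OpenCV 4.12 (cv2) and the standard library are available. Lean on these libraries where they do the work, as an engineer would, in place of code of your own. Each camera call takes 0.05 s, during which the arm holds its last target. There are 200 camera calls.

## Task

Make up the two class kits from the stock in the middle of the table. Priming kit, in the wooden tray with the hold-down clamp: the cork sanding block flat in its recess, and the open white primer jar standing in its ring with the clamp closed, its rubber pad down on the jar's mouth (the clamp may be found open, closed or half way; open it first if its arm is in the way). Colour kit, in the other tray: the dark dropper bottle standing in its ring, and the small paint tube and the eraser lying in the recesses that fit them. Keep the open jar upright throughout and leave the white capped bottle where it stands.

Things in the scene. Friction and masses are not known exactly. Their poses are not given: they have to be found in the camera images.
- priming_tray: Fixed wooden tray with a clamp, 226 x 206 mm, board top z 20. Origin: middle of underside; x away from the robot, y left (turned up to 0.25 rad). mm in tray frame: jar ring (inner dia 66, outer 78, rim z 38) at (60, -45), jar stands on the board, z 20. Block recess 46 in x, 58 in y, floor z 12, at (0, 52). Clamp post 56 x 46, to z 105, at (-60, -45). Edge strips to z 30.
- clamp_handle (a joint): Handle angle, rad: 0 closed (leans 0.15 forward; pad, dia 54, level on the jar's mouth at z 114), 1.25 open (laid back to tray -x; arm up, 100 mm clear of the ring axis, top z 260 mm). Axis along tray y through (-78, -45), z 136 mm. Starts at 0 to 1.25, stays where left. Arm lift: 0.21 at 0.3, 0.58 at 0.6, 1.04 at 0.9, 1.86 at 1.25. Takes 3 to 10 N at the ball.
- clamp_ball (a point): Centre of the black ball knob, dia 26 mm, on the clamp's steel handle, 92 mm from the handle's axis: at tray (-64, -45), z 227 mm when closed, (-160, -45), z 178 mm when open. Push it along its arc with shut fingertips: from its far side (tray +x) to open, from its near side to close, right up to the stop.
- colour_tray: Fixed wooden tray without clamp, 216 x 206 mm, board top z 20. Origin: middle of underside; x away from the robot, y left (yaw to 0.25). mm in tray frame: bottle ring (inner dia 60, outer 72, rim z 38) at (48, -48), bottle stands on the board, z 20. Tube recess 106 in x, 42 in y, at (0, 50), tube either way. Eraser recess 34 in x, 58 in y, at (-52, -48). Recess floors z 12; edge strips to z 30.
- gesso_jar: Open white primer jar with a black band and a bare threaded mouth, 54 mm diameter, 95 mm high, about 0.16 kg. Origin: centre of its underside, z up. Grasp round the body, about 60 mm above its underside.
- dropper_bottle: Dark grey dropper bottle with a white nozzle cap, 47 mm diameter, 120 mm high (body to 96 mm), 0.17 kg. Origin: centre of its underside, z up.
- sanding_block: Cork sanding block with a pale felt face on top, 33 (own x) x 46 (own y) x 42 mm high. Origin: centre of its underside.
- paint_tube: Small paint tube lying flat, 28 (own x) x 92 (own y) x 24 mm high; screw cap at -y, flat crimped end at +y (height falls towards it). Origin: centre of its underside. Grasp across own x, low, 16 mm from the middle towards the cap: 22 mm wide there, widest 12 mm above the table. Recess too narrow for fingers: keep the tips 8 mm above its underside.
- eraser: Block eraser in a card sleeve, 22 (own x) x 46 (own y) x 13 mm high. Origin: centre of its underside. Shallower than most: hold it near its top, with some 6 mm showing below the fingertips, as its recess is too narrow for the fingers.
- white_bottle: White paint bottle with a ribbed screw cap, 54 mm diameter, 125 mm high; a stock bottle that belongs to neither kit and stays where it is. Origin: centre of its underside.
There are look-alikes about, which are no part of the job. What is shaped like the white_bottle but orange is not meant. Leave any purple look-alike of the sanding_block alone.

How it is judged (in metres and radians):
At the end, for the whole second after the job is handed in: Jar and block in the priming tray, bottle, tube and eraser in the colour tray: each in its place within 10 mm in tray x and y, bottomed within 5 mm, level within 0.12 rad, at rest; clamp handle under 0.10 rad; white bottle at rest where it stood (30 mm) (x of gesso_jar in the frame of priming_tray between 0.05 and 0.07 m and y of gesso_jar in the frame of priming_tray between -0.055 and -0.035 m and z of gesso_jar in the frame of priming_tray between 0.015 and 0.025 m and angle between each of gesso_jar, sanding_block, dropper_bottle, paint_tube, eraser's own z axis and vertical below 0.12 rad and linear speed of each of gesso_jar, sanding_block, dropper_bottle, paint_tube, eraser, white_bottle below 0.02 m/s and x of sanding_block in the frame of priming_tray between -0.01 and 0.01 m and y of sanding_block in the frame of priming_tray between 0.042 and 0.062 m and z of sanding_block in the frame of priming_tray between 0.007 and 0.017 m and x of dropper_bottle in the frame of colour_tray between 0.038 and 0.058 m and y of dropper_bottle in the frame of colour_tray between -0.058 and -0.038 m and z of dropper_bottle in the frame of colour_tray between 0.015 and 0.025 m and x of paint_tube in the frame of colour_tray between -0.01 and 0.01 m and y of paint_tube in the frame of colour_tray between 0.04 and 0.06 m and z of paint_tube in the frame of colour_tray between 0.007 and 0.017 m and x of eraser in the frame of colour_tray between -0.062 and -0.042 m and y of eraser in the frame of colour_tray between -0.058 and -0.038 m and z of eraser in the frame of colour_tray between 0.007 and 0.017 m and value of joint clamp_handle below 0.1 rad); the robot touches nothing.
It fails at once if the open primer jar is tipped by more than 0.4 rad (angle between gesso_jar's own z axis and vertical above 0.4 rad).
It fails at once if the white capped bottle is moved by more than 30 mm (distance of white_bottle from where it was at the start of the episode above 0.03 m).
It also fails if it takes over 141 s, if anything falls off the work surface, if the arm or the gripper's body presses on something with over 40 N, if the wrist force passes 120 N, or if a joint passes its speed limit or range.

## Working session

There is one attempt and no reset: what is moved stays moved. The work goes in short steps, Python scripts to look and compute and a tool call to move; the robot and the scene stay as the last step left them, time stands still between calls to the robot, and variables do not carry over. Pictures are saved under pics/ and viewed, at most 14 in all, crops included, and the job is handed in when it is done.

Besides the shell and the picture viewer there is one more tool, called after "Request:" by a JSON object that holds its "method" and its "body". arm_command: Moves the arm, as the interface text tells. Its arguments: {"type":"object","properties":{"rows":{"type":"array","items":{"type":"array","items":{"type":"array","items":{"type":"number","minimum":-1,"maximum":1}}}}},"required":["rows"]}

```bash
mkdir -p pics
cat > h.py <<'E'
import numpy as np, cv2
from cell import *
from scipy.spatial.transform import Rotation as Ro
def cam(name):
    s=state(); im,d=read_camera(name); c=get_calibration(name)
    K=np.array(c['camera_matrix'],float); D=np.array(c['D'],float)
    if name=='wrist':
        T=np.eye(4); T[:3,:3]=Ro.from_euler('xyz',s['tcp_rot']).as_matrix(); T[:3,3]=s['eef_pos']
        T=T@np.array(c['hand_eye'])
    else:
        T=np.eye(4); T[:3,3]=c['position']; o=np.array(c['orientation'],float)
        T[:3,:3]=o if o.shape==(3,3) else Ro.from_euler('xyz',o).as_matrix()
    return im,d,K,D,T
def rays(uv,K,D):
    p=cv2.undistortPoints(np.array(uv,float).reshape(-1,1,2),K,D).reshape(-1,2)
    return np.c_[p[:,0],-p[:,1],-np.ones(len(p))]
def onplane(uv,z,K,D,T):
    r=rays(uv,K,D)@T[:3,:3].T; o=T[:3,3]
    return o+r*((z-o[2])/r[:,2])[:,None]
def cloud(d,K,D,T):
    h,w=d.shape; u,v=np.meshgrid(np.arange(w),np.arange(h))
    r=rays(np.stack([u,v],-1).reshape(-1,2),K,D)*d.reshape(-1,1)
    return (r@T[:3,:3].T+T[:3,3]).reshape(h,w,3)
def save(name,im,f=1): cv2.imwrite('pics/'+name,cv2.resize(im[...,::-1],None,fx=f,fy=f))
E
python3 - <<'E'
from h import *
for n in ['top','side']:
    im,d,K,D,T=cam(n); save(n+'0.png',im,1.4); np.savez(n+'0.npz',im=im,d=d,K=K,D=D,T=T); print(n,K,D,T.round(3),(d>0).mean())
print(state()); print(get_calibration('wrist'))
E
```

```text
top [[456.86384741   0.         291.12257429]
 [  0.         456.86384741 208.55978158]
 [  0.           0.           1.        ]] [-0.14808254  0.          0.          0.          0.        ] [[ 1.500000e-02  9.960000e-01 -9.000000e-02  3.753830e+02]
 [-1.000000e+00  1.400000e-02 -1.700000e-02  2.263000e+01]
 [-1.500000e-02  9.000000e-02  9.960000e-01  1.733225e+03]
 [ 0.000000e+00  0.000000e+00  0.000000e+00  1.000000e+00]] 0.9958843537414966
side [[450.28406233   0.         283.78913838]
 [  0.         450.28406233 205.93559289]
 [  0.           0.           1.        ]] [-0.15234929  0.          0.          0.          0.        ] [[-8.880000e-01  2.100000e-01 -4.090000e-01 -6.826000e+00]
 [-4.590000e-01 -4.380000e-01  7.730000e-01  1.073859e+03]
 [-1.700000e-02  8.740000e-01  4.850000e-01  8.081600e+02]
 [ 0.000000e+00  0.000000e+00  0.000000e+00  1.000000e+00]] 0.8940901360544218
{'t': 0.1, 'joints': array([-1.32061138e+00,  4.91487607e-01,  1.55939502e+00,  3.74475333e-06,
        1.09169369e+00, -1.05591321e-01]), 'qvel': array([-0.00160599, -0.00195995, -0.0022836 ,  0.00076
[... 374 characters left out ...]
ay([ 0.01085407, -0.01770815, -0.04926981]), 'grip_force': 0.0, 'opening': 0.9983457950343266}
{'camera_matrix': array([[357.2048337 ,   0.        , 277.87305658],
       [  0.        , 357.2048337 , 210.0034051 ],
       [  0.        ,   0.        ,   1.        ]]), 'D': array([-0.02357858,  0.        ,  0.        ,  0.        ,  0.        ]), 'hand_eye': array([[ 6.33653839e-06,  9.58262096e-01,  2.85891161e-01,
         8.06240846e+01],
       [ 9.99999532e-01, -2.82784610e-04,  9.25685275e-04,
         1.36633592e+00],
       [ 9.67894732e-04,  2.85891021e-01, -9.58261649e-01,
         2.02570660e+01],
       [ 0.00000000e+00,  0.00000000e+00,  0.00000000e+00,
         1.00000000e+00]])}
```

View pics/top0.png

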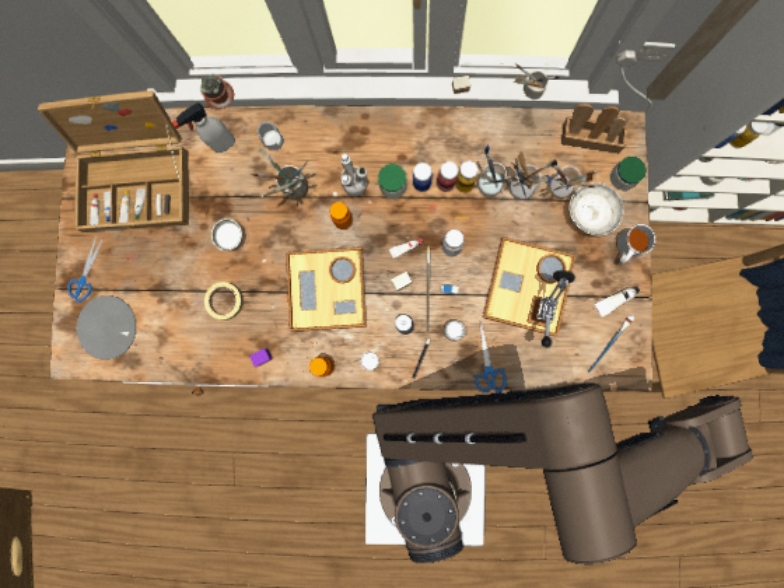

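View pics/side0.png

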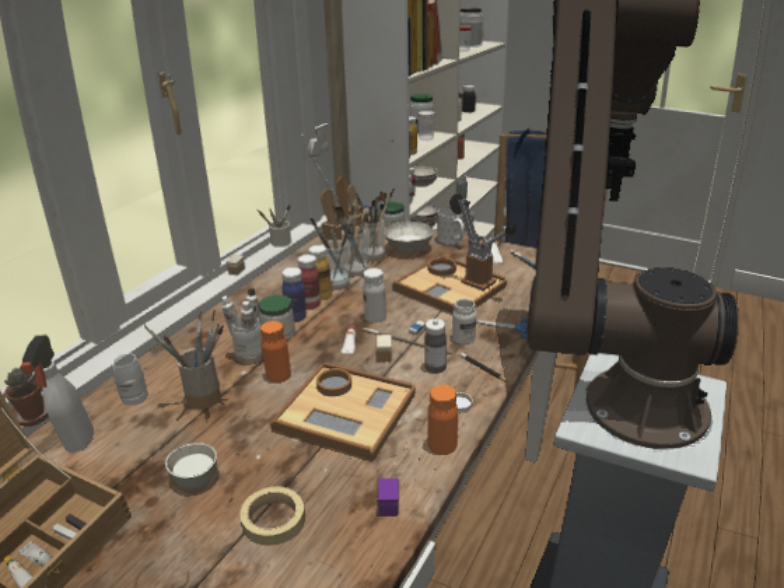

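Top view (800-px picture): the colour tray is at (327,288) and the priming tray at (530,285), with its clamp ball at (546,342) and clamp arm up.

| Item wanted | Pixel | Could be confused with |
|---|---|---|
| Jar | (455,329) | White bottle (453,242), lid (370,361) |
| Dropper | (404,323) | None |
| Block | (402,281) | Purple block (260,357) |
| Tube | (405,247) | Big tube (617,300), tubes in the box |
| Eraser | (450,289) | None |
| White bottle (stays put) | (453,242) | Orange bottles (340,215) and (320,366) |

Next I measure these and check them in one crop.

```bash
cat > meas.py <<'E'
from h import *
z=np.load('top0.npz'); im,d,K,D,T=[z[k] for k in ['im','d','K','D','T']]
P=cloud(d,K,D,T)
for n,(u,v) in dict(jar=(455,329),white=(453,242),dropper=(404,323),block=(402,281),tube=(405,247),eraser=(450,289),ctray=(327,320),ptray=(500,310),ball=(546,342),table=(425,300)).items():
    u=int(u/1.4);v=int(v/1.4); print(n,P[v,u].round(0))
hsv=cv2.cvtColor(im,cv2.COLOR_RGB2HSV)
# trays: yellow wood
m=cv2.inRange(hsv,(15,70,150),(35,255,255)); m=cv2.morphologyEx(m,cv2.MORPH_CLOSE,np.ones((9,9)))
for c in cv2.findContours(m,0,2)[0]:
    if cv2.contourArea(c)>1000:
        r=cv2.minAreaRect(c); b=onplane(cv2.boxPoints(r),20,K,D,T)[:,:2]; print('tray',r,'\n',b.round(1),'mid',b.mean(0).round(1), np.linalg.norm(b[0]-b[1]),np.linalg.norm(b[2]-b[1]))
crop=im[150:280,190:420]; save('crop0.png',crop,3.4)
E
python3 meas.py
```

```text
jar [431. -74.  66.]
white [654. -62. 123.]
dropper [445.  60. 122.]
block [560.  67.  40.]
tube [654.  61.  21.]
eraser [542. -61.  17.]
ctray [454. 270.  19.]
ptray [ 487. -197.   20.]
ball [ 399. -283.  212.]
table [512.   6.  -4.]
tray ((279.5, 247.0), (344.0, 559.0), 90.0) 
 [[ 1089.3  1311.6]
 [ 1101.9 -1050.5]
 [ -293.2 -1024.6]
 [ -356.4  1236.9]] mid [385.4 118.4] 2362.1088238730526 1395.3352877899604
```

View pics/crop0.png

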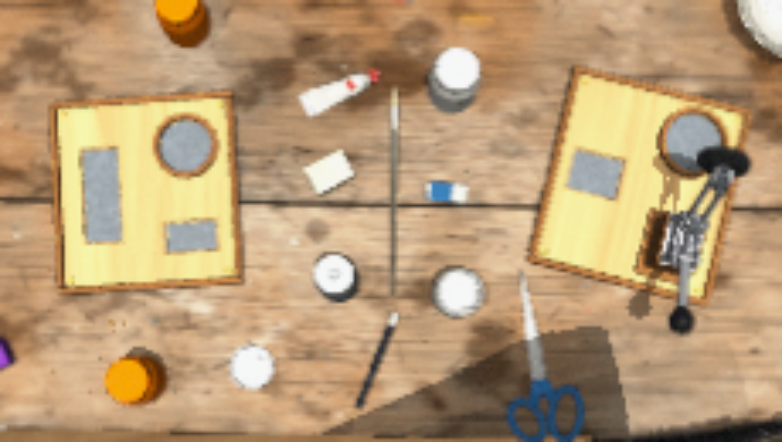

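```bash
cat > plan.py <<'E'
from h import *
# waypoint: (x,y,z TCP mm, yaw, opening[-1..1], extra hold rows)
def plan(wps, speed=38, start=None):
    s=state(); p=np.array(s['eef_pos']); R=Ro.from_euler('xyz',s['tcp_rot'])
    if start is not None: p=np.array(start[:3],float); R=Ro.from_euler('xyz',[np.pi,0,start[3]])
    for w in wps:
        q=np.array(w[:3],float); Q=Ro.from_euler('xyz',[np.pi,0,w[3]]); op=w[4]; hold=w[5] if len(w)>5 else 0
        sp=w[6] if len(w)>6 else speed
        while True:
            rot=(R.inv()*Q).as_rotvec(); a=np.linalg.norm(rot); sh=R.inv().apply(q-p)
            f=min(1,149/max(1e-6,np.abs(sh).max()),8*sp/max(1e-6,np.linalg.norm(sh)),np.radians(50)/max(a,1e-6))
            n=int(max(1,np.ceil(np.linalg.norm(sh)*f/sp+.05),np.ceil(np.degrees(a)*f/6.5)))
            k=np.r_[sh*f/150,rot*f/(2*np.pi)].round(3)+0.
            h=min(10-n,hold) if f==1 else 0
            print(f'rows={n+h} n={n}',[float(x) for x in k]+[op])
            if n>1 and sp<38: print('   per row step', (k/n).round(4)[:3])
            p=p+R.apply(sh*f); R=R*Ro.from_rotvec(rot*f)
            if f==1: break
        print('  ->',[round(float(x),3) for x in w[:4]])
E
python3 -c "
from plan import *
plan([(580,0,600,0,1,2)])"
```

```text
rows=6 n=6 [0.993, -0.773, -0.357, 0.0, 0.0, 0.016, 1]
rows=6 n=6 [0.993, -0.942, -0.388, 0.0, 0.0, 0.017, 1]
rows=6 n=6 [0.847, -0.993, -0.371, 0.0, 0.0, 0.016, 1]
rows=5 n=3 [0.375, -0.543, -0.187, 0.0, 0.0, 0.008, 1]
  -> [580.0, 0.0, 600.0, 0.0]
```

Request:
{"method": "arm_command", "body": {"rows": [[[0.993, -0.773, -0.357, 0, 0, 0.016, 1], [0.993, -0.773, -0.357, 0, 0, 0.016, 1], [0.993, -0.773, -0.357, 0, 0, 0.016, 1], [0.993, -0.773, -0.357, 0, 0, 0.016, 1], [0.993, -0.773, -0.357, 0, 0, 0.016, 1], [0.993, -0.773, -0.357, 0, 0, 0.016, 1]]]}}

```text
t: 0.6
eef_pos: [318.8, -421.6, 460.1]
tcp_rot: [3.14, -0.001, 0.258]
ft_force: [0.5, 0.2, -0.2]
opening: 1.001
grip_force: 0.0
```

Request:
{"method": "arm_command", "body": {"rows": [[[0.993, -0.942, -0.388, 0, 0, 0.017, 1], [0.993, -0.942, -0.388, 0, 0, 0.017, 1], [0.993, -0.942, -0.388, 0, 0, 0.017, 1], [0.993, -0.942, -0.388, 0, 0, 0.017, 1], [0.993, -0.942, -0.388, 0, 0, 0.017, 1], [0.993, -0.942, -0.388, 0, 0, 0.017, 1]]]}}

```text
t: 1.1
eef_pos: [427.2, -247.1, 518.2]
tcp_rot: [3.141, -0.002, 0.152]
ft_force: [0.3, -0.4, 1.3]
opening: 1.003
grip_force: 0.0
```

Request:
{"method": "arm_command", "body": {"rows": [[[0.847, -0.993, -0.371, 0, 0, 0.016, 1], [0.847, -0.993, -0.371, 0, 0, 0.016, 1], [0.847, -0.993, -0.371, 0, 0, 0.016, 1], [0.847, -0.993, -0.371, 0, 0, 0.016, 1], [0.847, -0.993, -0.371, 0, 0, 0.016, 1], [0.847, -0.993, -0.371, 0, 0, 0.016, 1]]]}}

```text
t: 1.6
eef_pos: [531.1, -81.4, 573.2]
tcp_rot: [-3.141, -0.002, 0.052]
ft_force: [0.3, -0.5, 0.5]
opening: 1.002
grip_force: 0.0
```

Request:
{"method": "arm_command", "body": {"rows": [[[0.375, -0.543, -0.187, 0, 0, 0.008, 1], [0.375, -0.543, -0.187, 0, 0, 0.008, 1], [0.375, -0.543, -0.187, 0, 0, 0.008, 1], [0.375, -0.543, -0.187, 0, 0, 0.008, 1], [0.375, -0.543, -0.187, 0, 0, 0.008, 1]]]}}

```text
t: 2.02
eef_pos: [581.8, -0.9, 599.2]
tcp_rot: [3.141, 0.001, -0.001]
ft_force: [-0.3, -0.2, -0.1]
opening: 0.998
grip_force: 0.0
```

Run:
```python
from h import *
s=state(); print(s['t'],s['eef_pos'],s['tcp_rot'],s['joints'])
im,d,K,D,T=cam('wrist'); save('w1.png',im,1.4); np.savez('w1.npz',im=im,d=d,K=K,D=D,T=T)
```

```text
2.0167 [581.76594761  -0.92707947 599.24147613] [ 3.14125977e+00  1.26051502e-03 -1.11486507e-03] [-1.15045812e-01  2.97577733e-01  1.35542305e+00 -4.75587346e-04
  1.48980638e+00  1.45690393e+00]
```

View pics/w1.png

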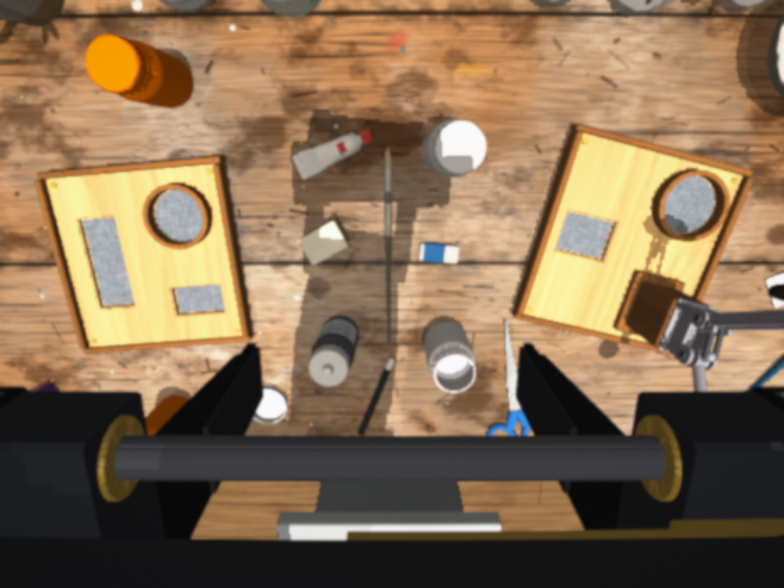

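The wrist view (784-px picture) shows all the stock clear of the gripper:
- Tube (332,153), cap to the right
- Block (325,243)
- Eraser (440,253)
- White bottle (457,146)
- Dropper cap (328,370)
- Jar mouth (454,371)
- Colour-tray recesses (107,262) and (199,299), ring (179,215)
- Priming-tray recess (585,236), ring (690,204)

```bash
cat > m2.py <<'E'
from h import *
z=np.load('w1.npz'); im,d,K,D,T=[z[k] for k in ['im','d','K','D','T']]
hsv=cv2.cvtColor(im,cv2.COLOR_RGB2HSV); P=cloud(d,K,D,T)
print('table z',P[225:240,262:276,2].mean().round(1),'board',P[235,100].round(1),P[220,400].round(1))
for n,(u,v) in dict(tubeR=(107,262),er=(199,299),ringC=(179,215),blk=(585,236),ringP=(690,204),tube=(325,158),block=(325,243),eraser=(430,252),erw=(453,254),white=(465,133),drop=(328,370),jar=(454,371)).items():
    x=int(u/1.4);y=int(v/1.4); print(n,hsv[y,x],P[y,x].round(0))
# tray boards
m=cv2.inRange(hsv,(18,90,170),(32,255,255))
lab,nl,st,_=0,0,0,0
for c in sorted(cv2.findContours(cv2.morphologyEx(m,cv2.MORPH_CLOSE,np.ones((5,5))),0,2)[0],key=cv2.contourArea)[-4:]:
    h=cv2.convexHull(c).reshape(-1,2).astype(float); W=onplane(h,20,K,D,T)[:,:2].astype(np.float32)
    r=cv2.minAreaRect(W); print('board',np.round(r[0],1),np.round(r[1],1),round(r[2],1))
E
python3 m2.py
```

```text
table z 2.8 board [451.8 296.6  20.3] [ 478.  -203.4   20.7]
tubeR [106  18 180] [532. 329.  12.]
er [105  17 179] [488. 225.  12.]
ringC [105  17 179] [589. 234.  20.]
blk [103  17 179] [ 563. -225.   13.]
ringP [105  17 181] [ 601. -338.   18.]
tube [ 20  31 175] [650.  68.  14.]
block [ 19  52 186] [561.  68.  44.]
eraser [103 175 181] [544. -49.  13.]
erw [ 21  14 249] [542. -75.  12.]
white [  0   1 251] [672. -68. 125.]
drop [ 17  22 189] [446.  60. 120.]
jar [ 10   3 241] [414. -76.  57.]
board [737.4 -84.9] [ 1.3 20.3] 0.1
board [745.8 286.1] [52.1 49.7] 89.3
board [ 551.5 -275.8] [187.4 212. ] 76.5
board [536.3 276.1] [202.3 189.5] 4.5
```

```bash
cat > m3.py <<'E'
from h import *
z=np.load('w1.npz'); im,d,K,D,T=[z[k] for k in ['im','d','K','D','T']]
hsv=cv2.cvtColor(im,cv2.COLOR_RGB2HSV); P=cloud(d,K,D,T); Z=P[...,2]
def comp(m,u,v):
    n,l=cv2.connectedComponents(m.astype(np.uint8)); k=l[int(v/1.4),int(u/1.4)]; 
    assert k>0,(u,v); c=cv2.findContours((l==k).astype(np.uint8),0,1)[0]; return max(c,key=cv2.contourArea).reshape(-1,2).astype(float)
def rect(c,z):
    W=onplane(c,z,K,D,T)[:,:2].astype(np.float32); return cv2.minAreaRect(W)
g=cv2.inRange(hsv,(85,5,50),(125,60,215)); g=cv2.morphologyEx(g,cv2.MORPH_CLOSE,np.ones((3,3)))
def pr(n,r): print(n,np.round(r[0],1),np.round(r[1],1),round(r[2],1))
C={}
for n,u,v,zz in [('tubeR',107,262,16),('eraR',199,299,16),('ringC',179,215,29),('blkR',585,236,16),('ringP',690,204,29)]:
    r=rect(comp(g,u,v),zz); pr(n,r); C[n]=np.array(r[0])
def fit(names,loc):
    A=np.array(loc,float); B=np.array([C[n] for n in names]); a=A-A.mean(0); b=B-B.mean(0)
    th=np.arctan2((a[:,0]*b[:,1]-a[:,1]*b[:,0]).sum(),(a*b).sum()); R=np.array([[np.cos(th),-np.sin(th)],[np.sin(th),np.cos(th)]])
    t=B.mean(0)-R@A.mean(0); print('tray',t.round(1),'yaw',th.round(4),'res',(B-(A@R.T+t)).round(1).tolist())
fit(['tubeR','eraR','ringC'],[(0,50),(-52,-48),(48,-48)])
fit(['blkR','ringP'],[(0,52),(60,-45)])
# objects
top=(abs(Z-42)<6).astype(np.uint8); pr('block',rect(comp(top,320,238),42))
b=cv2.inRange(Z,5,22); b[:, :200]=0
e=cv2.inRange(hsv,(95,100,80),(120,255,255)); w=cv2.inRange(hsv,(0,0,215),(180,45,255)); m=cv2.morphologyEx(e|w,cv2.MORPH_CLOSE,np.ones((3,3)))
pr('eraser',rect(comp(m,440,252),13))
c=comp(b,325,158); pr('tube z12',rect(c,12))
red=cv2.inRange(hsv,(0,120,90),(8,255,255))|cv2.inRange(hsv,(172,120,90),(180,255,255)); red[:, :250]=0
c=comp(red,366,136); print('cap',onplane(c,12,K,D,T).mean(0).round(1))
for n,u,v,zz,lo,hi in [('drop',328,368,120,112,126),('jar',454,358,95,88,101),('white',465,133,125,118,131)]:
    q=P[max(0,int(v/1.4)-50):int(v/1.4)+50,int(u/1.4)-50:int(u/1.4)+50].reshape(-1,3); q=q[(q[:,2]>lo)&(q[:,2]<hi)]
    (x,y),r=cv2.minEnclosingCircle(q[:,:2].astype(np.float32)); print(n,len(q),round(x,1),round(y,1),'r',round(r,1),'z',q[:,2].mean().round(1))
q=P[190:295,440:560].reshape(-1,3); q=q[q[:,2]>110]; print('clamp pts',q.min(0).round(0),q.max(0).round(0))
t=np.load('top0.npz'); Pt=cloud(t['d'],t['K'],t['D'],t['T']); q=Pt[170:255,330:420].reshape(-1,3); q=q[q[:,2]>120]
q2=q[(q[:,0]<440)]; print('ball top cam',q2.mean(0).round(0),q2.min(0).round(0),q2.max(0).round(0)); print('arm',q.min(0).round(0),q.max(0).round(0))
E
python3 m3.py
```

```text
tubeR [533.3 324.3] [98.6 33.1] 4.3
eraR [489.2 222.7] [25.6 49.9] 4.8
ringC [588.  229.8] [50.7 47.6] 41.1
blkR [ 564.2 -223.3] [50.  39.1] 75.7
ringP [ 600.5 -331.6] [57.2 49.6] 8.8
tray [537.  274.3] yaw 0.0732 res [[-0.1, 0.1], [0.5, 0.0], [-0.5, -0.2]]
tray [ 552.3 -274. ] yaw -0.2309 res [[-0.0, 0.1], [0.0, -0.1]]
block [559.5  71. ] [33.1 46.5] 28.8
eraser [542.7 -59.5] [43.7 21.4] 90.0
tube z12 [657.5  51.9] [25.3 75.9] 21.4
cap [671.5  23.1  12. ]
drop 207 444.2 61.2 r 19.6 z 113.9
jar 222 430.2 -70.6 r 23.0 z 92.3
white 1162 660.1 -64.0 r 23.4 z 124.3
clamp pts [ 441. -322.  110.] [663.  -2. 579.]
ball top cam [ 399. -197.  646.] [ 375. -300.  163.] [ 438.   23. 1733.]
arm [ 375. -348.  121.] [ 661.   23. 1733.]
```

```bash
python3 -c "
from plan import *
plan([(400,-284,500,-.235,-1,0),(400,-284,410,-.235,-1,1)])
print(); plan([(400,-284,403,-.235,-1,0),(388,-281,376,-.235,-1,3,5)],start=(400,-284,410,-.235))
"
```

```text
rows=5 n=5 [-0.634, 0.993, 0.35, 0.0, 0.0, 0.02, -1]
rows=5 n=5 [-0.457, 0.955, 0.313, 0.0, 0.0, 0.018, -1]
  -> [400.0, -284.0, 500.0, -0.235]
rows=4 n=3 [0.0, 0.0, 0.6, 0.0, 0.0, 0.0, -1]
  -> [400.0, -284.0, 410.0, -0.235]

rows=1 n=1 [0.0, 0.0, 0.047, 0.0, 0.0, 0.0, -1]
  -> [400.0, -284.0, 403.0, -0.235]
rows=9 n=6 [-0.082, -0.001, 0.18, 0.0, 0.0, 0.0, -1]
   per row step [-0.0137 -0.0002  0.03  ]
  -> [388.0, -281.0, 376.0, -0.235]
```

Request:
{"method": "arm_command", "body": {"rows": [[[-0.634, 0.993, 0.35, 0, 0, 0.02, -1], [-0.634, 0.993, 0.35, 0, 0, 0.02, -1], [-0.634, 0.993, 0.35, 0, 0, 0.02, -1], [-0.634, 0.993, 0.35, 0, 0, 0.02, -1], [-0.634, 0.993, 0.35, 0, 0, 0.02, -1]]]}}

```text
t: 2.48
eef_pos: [482.7, -153.1, 546.1]
tcp_rot: [3.141, 0.003, -0.131]
ft_force: [0.6, -0.3, -0.9]
opening: 0.704
grip_force: 0.0
```

Request:
{"method": "arm_command", "body": {"rows": [[[-0.457, 0.955, 0.313, 0, 0, 0.018, -1], [-0.457, 0.955, 0.313, 0, 0, 0.018, -1], [-0.457, 0.955, 0.313, 0, 0, 0.018, -1], [-0.457, 0.955, 0.313, 0, 0, 0.018, -1], [-0.457, 0.955, 0.313, 0, 0, 0.018, -1], [-0.457, 0.955, 0.313, 0, 0, 0.018, -1]]]}}

```text
t: 2.98
eef_pos: [397.5, -285.0, 500.0]
tcp_rot: [-3.141, 0.002, -0.246]
ft_force: [0.6, 0.0, -0.1]
opening: 0.286
grip_force: 0.0
```

Run:
```python
from h import *
im,d,K,D,T=cam('side'); P=cloud(d,K,D,T)
# clamp points
q=P.reshape(-1,3); k=(abs(q[:,0]-420)<70)&(abs(q[:,1]+290)<60)&(q[:,2]>130)&(q[:,2]<300)
v,u=np.where(k.reshape(d.shape)); print(u.min(),u.max(),v.min(),v.max())
im2,*_=cam('wrist'); 
a=im[110:220,300:410]; save('s2.png',np.hstack([cv2.resize(a,(420,420)),im2[:,70:490]]),.93)
for x in range(370,480,10):
    w=q[k&(abs(q[:,0]-x)<5)]; 
    if len(w): print(x,w[:,1].mean().round(0),w[:,2].min().round(0),w[:,2].max().round(0))
```

```text
341 368 160 178
380 -275.0 196.0 196.0
390 -275.0 187.0 210.0
400 -273.0 184.0 209.0
410 -280.0 176.0 206.0
420 -284.0 170.0 182.0
430 -286.0 162.0 176.0
440 -287.0 147.0 166.0
450 -291.0 134.0 156.0
460 -290.0 131.0 146.0
470 -292.0 131.0 155.0
```

View pics/s2.png

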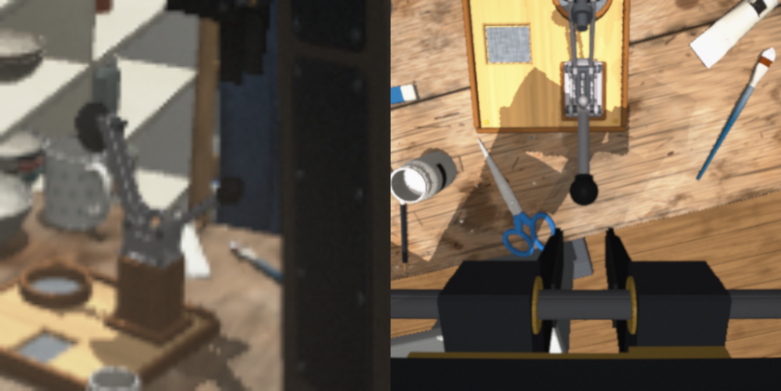

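Side crop: clamp part way open, pad up at left (92,125), ball at (230,187), matching about (398,-282,197). I'll come down onto its top and push it back to the stop.

Request:
{"method": "arm_command", "body": {"rows": [[[0, 0, 0.2, 0, 0, 0, -1], [0, 0, 0.4, 0, 0, 0, -1], [0, 0, 0.55, 0, 0, 0, -1], [0, 0, 0.58, 0, 0, 0, -1], [0, 0, 0.58, 0, 0, 0, -1], [0, 0, 0.58, 0, 0, 0, -1], [0, 0, 0.58, 0, 0, 0, -1]]]}}

```text
t: 3.67
eef_pos: [400.0, -282.7, 415.3]
tcp_rot: [3.14, -0.002, -0.24]
ft_force: [-1.0, 0.2, -0.1]
opening: 0.005
grip_force: 0.0
```

Request:
{"method": "arm_command", "body": {"rows": [[[0, 0, 0.03, 0, 0, 0, -1], [0, 0, 0.06, 0, 0, 0, -1], [-0.01, 0, 0.08, 0, 0, 0, -1], [-0.02, 0, 0.1, 0, 0, 0, -1], [-0.03, 0, 0.12, 0, 0, 0, -1], [-0.04, 0, 0.14, 0, 0, 0, -1]]]}}

```text
t: 4.17
eef_pos: [392.9, -281.2, 393.2]
tcp_rot: [3.141, 0.002, -0.241]
ft_force: [-8.4, 1.7, 12.5]
opening: 0.003
grip_force: 6.2
```

Request:
{"method": "arm_command", "body": {"rows": [[[-0.01, 0, 0.02, 0, 0, 0, -1], [-0.02, 0, 0.04, 0, 0, 0, -1], [-0.03, 0, 0.05, 0, 0, 0, -1], [-0.04, 0, 0.06, 0, 0, 0, -1]]]}}

```text
t: 4.5
eef_pos: [387.5, -280.0, 383.9]
tcp_rot: [3.141, 0.0, -0.241]
ft_force: [-1.0, -0.1, 3.9]
opening: 0.004
grip_force: 2.3
```

Request:
{"method": "arm_command", "body": {"rows": [[[0, 0, 0.02, 0, 0, 0, -1], [-0.01, 0, 0.04, 0, 0, 0, -1], [-0.01, 0, 0.05, 0, 0, 0, -1], [-0.01, 0, 0.05, 0, 0, 0, -1]]]}}

```text
t: 4.83
eef_pos: [386.5, -279.6, 380.1]
tcp_rot: [3.139, -0.005, -0.241]
ft_force: [-8.6, 9.3, 50.2]
opening: 0.001
grip_force: 25.3
```

```bash
python3 -c "
from plan import *
plan([(387,-280,440,-.235,-1),(430,-71,390,-.235,1,2)])
"
```

```text
rows=2 n=2 [0.006, 0.003, -0.399, 0.0, -0.001, -0.001, -1]
  -> [387.0, -280.0, 440.0, -0.235]
rows=5 n=5 [-0.032, -0.993, 0.233, 0.0, 0.0, 0.0, 1]
rows=4 n=2 [-0.014, -0.428, 0.1, 0.0, 0.0, 0.0, 1]
  -> [430.0, -71.0, 390.0, -0.235]
```

Request:
{"method": "arm_command", "body": {"rows": [[[0.006, 0.003, -0.4, 0, 0, 0, -1], [0.006, 0.003, -0.4, 0, 0, 0, -1]]]}}

```text
t: 5.0
eef_pos: [387.2, -280.3, 439.3]
tcp_rot: [3.14, -0.002, -0.241]
ft_force: [0.4, -0.1, 1.2]
opening: 0.005
grip_force: 0.0
```

Request:
{"method": "arm_command", "body": {"rows": [[[-0.032, -0.993, 0.233, 0, 0, 0, 1], [-0.032, -0.993, 0.233, 0, 0, 0, 1], [-0.032, -0.993, 0.233, 0, 0, 0, 1], [-0.032, -0.993, 0.233, 0, 0, 0, 1], [-0.032, -0.993, 0.233, 0, 0, 0, 1]]]}}

```text
t: 5.42
eef_pos: [418.0, -130.9, 400.3]
tcp_rot: [-3.141, 0.002, -0.238]
ft_force: [0.3, -0.9, 0.2]
opening: 0.297
grip_force: 0.0
```

Request:
{"method": "arm_command", "body": {"rows": [[[-0.014, -0.428, 0.1, 0, 0, 0, 1], [-0.014, -0.428, 0.1, 0, 0, 0, 1], [-0.014, -0.428, 0.1, 0, 0, 0, 1], [-0.014, -0.428, 0.1, 0, 0, 0, 1]]]}}

```text
t: 5.75
eef_pos: [431.5, -71.3, 386.1]
tcp_rot: [3.141, 0.0, -0.239]
ft_force: [-0.3, -0.4, 0.9]
opening: 0.578
grip_force: 0.0
```

Run:
```python
from h import *
t=np.load('top0.npz')
im,d,K,D,T=cam('top'); P=cloud(d,K,D,T)
q=P.reshape(-1,3); k=q[(abs(q[:,0]-385)<30)&(abs(q[:,1]+281)<25)&(q[:,2]>150)&(q[:,2]<240)]; print('ball',k.mean(0).round(0),k[:,2].max().round(0),k.min(0).round(0))
print(state()['eef_pos'])
im,d,K,D,T=cam('wrist'); P=cloud(d,K,D,T); q=P.reshape(-1,3)
k=q[(abs(q[:,0]-430)<45)&(abs(q[:,1]+71)<45)&(q[:,2]>15)&(q[:,2]<102)]
for lo,hi in [(20,40),(40,60),(60,85),(90,100)]:
    w=k[(k[:,2]>=lo)&(k[:,2]<hi)]
    if len(w)<5: continue
    (x,y),r=cv2.minEnclosingCircle(w[:,:2].astype(np.float32)); print(lo,len(w),round(x,1),round(y,1),round(r,1),w[:,2].max())
save('w3.png',im,1)
```

```text
ball [ 391. -283.  185.] 196.0 [ 372. -295.  165.]
[431.53404769 -71.92601719 386.32892615]
20 160 440.3 -73.7 24.2 39.86994741800788
40 1666 429.8 -71.4 26.5 59.996712172453044
60 928 429.4 -71.1 26.6 84.99390851535111
90 512 429.4 -71.2 22.6 96.58116112661776
```

View pics/w3.png

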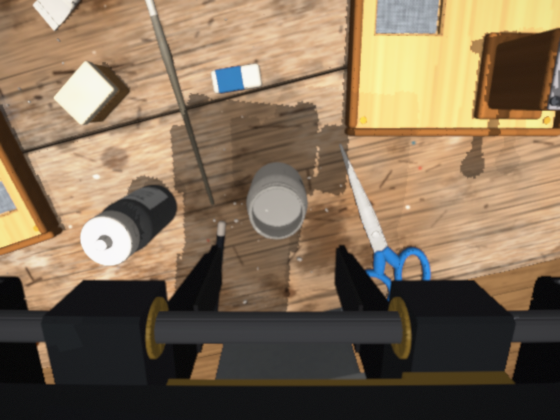

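```bash
python3 -c "
from plan import *
plan([(429.5,-71.2,231,-.235,1),(429.5,-71.2,231,-.235,-1,5),(429.5,-71.2,300,-.235,-1)])
"
```

```text
rows=4 n=4 [-0.014, -0.004, 0.993, 0.0, 0.0, -0.001, 1]
rows=1 n=1 [-0.001, 0.0, 0.043, 0.0, 0.0, 0.0, 1]
  -> [429.5, -71.2, 231.0, -0.235]
rows=6 n=1 [0.0, 0.0, 0.0, 0.0, 0.0, 0.0, -1]
  -> [429.5, -71.2, 231.0, -0.235]
rows=2 n=2 [0.0, 0.0, -0.46, 0.0, 0.0, 0.0, -1]
  -> [429.5, -71.2, 300.0, -0.235]
```

Request:
{"method": "arm_command", "body": {"rows": [[[-0.014, -0.004, 0.1, 0, 0, 0, 1], [-0.014, -0.004, 0.2, 0, 0, 0, 1], [-0.014, -0.004, 0.3, 0, 0, 0, 1], [-0.014, -0.004, 0.4, 0, 0, 0, 1], [-0.014, -0.004, 0.5, 0, 0, 0, 1], [-0.014, -0.004, 0.65, 0, 0, 0, 1], [-0.014, -0.004, 0.8, 0, 0, 0, 1], [-0.014, -0.004, 0.993, 0, 0, 0, 1]]]}}

```text
t: 6.52
eef_pos: [429.7, -71.8, 237.3]
tcp_rot: [3.141, -0.003, -0.243]
ft_force: [1.2, -0.4, -0.1]
opening: 0.998
grip_force: 0.0
```

Request:
{"method": "arm_command", "body": {"rows": [[[0, 0, 0.043, 0, 0, 0, 1], [0, 0, 0.043, 0, 0, 0, 0], [0, 0, 0.043, 0, 0, 0, -1], [0, 0, 0.043, 0, 0, 0, -1], [0, 0, 0.043, 0, 0, 0, -1], [0, 0, 0.043, 0, 0, 0, -1], [0, 0, 0.043, 0, 0, 0, -1], [0, 0, 0.043, 0, 0, 0, -1], [0, 0, 0.043, 0, 0, 0, -1]]]}}

```text
t: 7.27
eef_pos: [429.6, -70.5, 231.3]
tcp_rot: [3.142, -0.001, -0.241]
ft_force: [-1.0, 1.1, 7.0]
opening: 0.559
grip_force: 30.0
```

```bash
python3 -c "
from plan import *
plan([(429.6,-70.5,305,-.241,-1),(600,-220,315,-.241,-1),(600.4,-331.7,315,-.241,-1,3)])
"
```

```text
rows=2 n=2 [0.0, 0.0, -0.491, 0.0, 0.0, 0.0, -1]
  -> [429.6, -70.5, 305.0, -0.241]
rows=5 n=5 [0.993, 0.516, -0.049, 0.0, 0.0, 0.0, -1]
rows=2 n=2 [0.348, 0.181, -0.017, 0.0, 0.0, 0.0, -1]
  -> [600.0, -220.0, 315.0, -0.241]
rows=6 n=3 [0.18, 0.723, 0.0, 0.0, 0.0, 0.0, -1]
  -> [600.4, -331.7, 315.0, -0.241]
```

Request:
{"method": "arm_command", "body": {"rows": [[[0, 0, -0.1, 0, 0, 0, -1], [0, 0, -0.25, 0, 0, 0, -1], [0, 0, -0.4, 0, 0, 0, -1], [0, 0, -0.49, 0, 0, 0, -1], [0, 0, -0.49, 0, 0, 0, -1]]]}}

```text
t: 7.68
eef_pos: [429.7, -70.5, 306.5]
tcp_rot: [3.141, -0.004, -0.241]
ft_force: [0.1, -0.4, -2.2]
opening: 0.556
grip_force: 30.0
```

Request:
{"method": "arm_command", "body": {"rows": [[[0.08, 0.04, 0, 0, 0, 0, -1], [0.22, 0.12, -0.01, 0, 0, 0, -1], [0.4, 0.2, -0.02, 0, 0, 0, -1], [0.6, 0.3, -0.03, 0, 0, 0, -1], [0.75, 0.4, -0.04, 0, 0, 0, -1], [0.9, 0.47, -0.05, 0, 0, 0, -1], [0.993, 0.516, -0.05, 0, 0, 0, -1]]]}}

```text
t: 8.27
eef_pos: [557.1, -182.9, 310.5]
tcp_rot: [3.142, 0.0, -0.242]
ft_force: [-0.9, 0.4, -2.2]
opening: 0.557
grip_force: 30.0
```

Request:
{"method": "arm_command", "body": {"rows": [[[0.12, 0.06, -0.02, 0, 0, 0, -1], [0.24, 0.15, -0.02, 0, 0, 0, -1], [0.348, 0.25, -0.02, 0, 0, 0, -1], [0.4, 0.4, -0.02, 0, 0, 0, -1], [0.44, 0.55, -0.02, 0, 0, 0, -1], [0.48, 0.7, -0.02, 0, 0, 0, -1], [0.51, 0.82, -0.02, 0, 0, 0, -1], [0.528, 0.904, -0.02, 0, 0, 0, -1], [0.528, 0.904, -0.02, 0, 0, 0, -1], [0.528, 0.904, -0.02, 0, 0, 0, -1]]]}}

```text
t: 9.1
eef_pos: [600.0, -332.1, 314.1]
tcp_rot: [-3.141, 0.001, -0.242]
ft_force: [-0.2, 0.6, -2.9]
opening: 0.56
grip_force: 30.0
```

Run:
```python
from h import *
s=state(); print(s['t'],s['eef_pos'],s['tcp_rot'],s['grip_force'])
im,d,K,D,T=cam('wrist'); save('w4.png',im,1); np.savez('w4.npz',im=im,d=d,K=K,D=D,T=T)
```

```text
9.1 [ 599.99113777 -332.05036029  314.05589798] [-3.14108007e+00  1.09028627e-03 -2.41990696e-01] 29.99947011572658
```

View pics/w4.png

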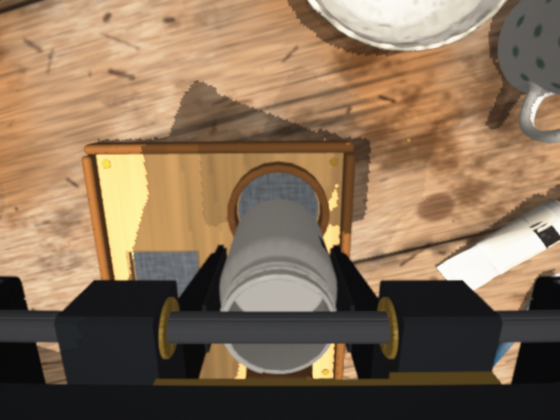

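Wrist view: jar held upright at (279,270), centred in line with its ring (279,208). Lowering it in.

Request:
{"method": "arm_command", "body": {"rows": [[[0, 0, 0.08, 0, 0, 0, -1], [0, 0, 0.16, 0, 0, 0, -1], [0, 0, 0.22, 0, 0, 0, -1], [0, 0, 0.28, 0, 0, 0, -1], [0, 0, 0.33, 0, 0, 0, -1], [0, 0, 0.37, 0, 0, 0, -1], [0, 0, 0.4, 0, 0, 0, -1], [0, 0, 0.41, 0, 0, 0, -1], [0, 0, 0.415, 0, 0, 0, -1], [0, 0, 0.415, 0, 0, 0, -1]]]}}

```text
t: 9.98
eef_pos: [600.3, -332.0, 252.8]
tcp_rot: [3.141, -0.0, -0.241]
ft_force: [0.3, -1.3, -2.2]
opening: 0.556
grip_force: 30.0
```

Request:
{"method": "arm_command", "body": {"rows": [[[0, 0, 0.008, 0, 0, 0, -1], [0, 0, 0.013, 0, 0, 0, -1], [0, 0, 0.013, 0, 0, 0, 0.3], [0, 0, 0.013, 0, 0, 0, 0.6], [0, 0, 0.013, 0, 0, 0, 0.6], [0, 0, 0.013, 0, 0, 0, 0.6], [0, 0, 0.013, 0, 0, 0, 0.6], [0, 0, 0.013, 0, 0, 0, 0.6]]]}}

```text
t: 10.65
eef_pos: [600.2, -331.9, 250.7]
tcp_rot: [3.141, -0.0, -0.241]
ft_force: [-0.2, -0.4, -0.0]
opening: 0.797
grip_force: 0.0
```

Request:
{"method": "arm_command", "body": {"rows": [[[0, 0, -0.15, 0, 0, 0, 0.6], [0, 0, -0.4, 0, 0, 0, 0.6], [0, 0, -0.65, 0, 0, 0, 0.6], [0, 0, -0.9, 0, 0, 0, 0.6], [0, 0, -0.99, 0, 0, 0, 0.6], [0, 0, -0.99, 0, 0, 0, 0.6]]]}}

```text
t: 11.15
eef_pos: [600.3, -331.8, 403.8]
tcp_rot: [3.139, -0.007, -0.241]
ft_force: [0.9, -0.3, 0.2]
opening: 0.801
grip_force: 0.0
```

Run:
```python
from h import *
s=state(); print(s['t'],s['eef_pos'],s['tcp_rot'])
im,d,K,D,T=cam('wrist'); P=cloud(d,K,D,T); q=P.reshape(-1,3)
k=q[(abs(q[:,0]-600)<45)&(abs(q[:,1]+332)<45)]
for lo,hi in [(50,70),(70,100),(110,120)]:
    w=k[(k[:,2]>=lo)&(k[:,2]<hi)]
    if len(w)<5: continue
    (x,y),r=cv2.minEnclosingCircle(w[:,:2].astype(np.float32)); print(lo,len(w),round(x,1),round(y,1),round(r,1),w[:,2].max())
from plan import plan
plan([(600,-200,400,-.235,-1),(480,-240,440,-.235,-1),(375,-278,440,-.235,-1)])
```

```text
11.15 [ 600.27304115 -331.83519503  403.80858623] [ 3.13907028 -0.00659166 -0.24105158]
50 168 610.7 -335.3 24.3 69.94618239040824
70 2421 600.6 -332.7 26.7 99.98184777838247
110 527 600.0 -332.7 22.6 116.95284118086215
rows=4 n=4 [-0.21, -0.853, 0.005, 0.0, -0.001, -0.001, -1]
  -> [600.0, -200.0, 400.0, -0.235]
rows=4 n=4 [-0.716, 0.446, -0.267, 0.0, 0.0, 0.0, -1]
  -> [480.0, -240.0, 440.0, -0.235]
rows=3 n=3 [-0.622, 0.409, 0.0, 0.0, 0.0, 0.0, -1]
  -> [375.0, -278.0, 440.0, -0.235]
```

Run:
```python
from plan import plan
plan([(590,-200,420,-.235,-1),(450,-200,460,-.235,-1),(355,-273,460,-.235,-1),(355,-273,354,-.235,-1,2)])
```

```text
rows=4 n=4 [-0.275, -0.837, -0.128, 0.0, -0.001, -0.001, -1]
  -> [590.0, -200.0, 420.0, -0.235]
rows=4 n=4 [-0.908, 0.217, -0.267, 0.0, 0.0, 0.0, -1]
  -> [450.0, -200.0, 460.0, -0.235]
rows=4 n=4 [-0.503, 0.621, 0.0, 0.0, 0.0, 0.0, -1]
  -> [355.0, -273.0, 460.0, -0.235]
rows=5 n=3 [0.0, 0.0, 0.707, 0.0, 0.0, 0.0, -1]
  -> [355.0, -273.0, 354.0, -0.235]
```

Request:
{"method": "arm_command", "body": {"rows": [[[-0.275, -0.837, -0.128, 0, 0, -0.001, -1], [-0.275, -0.837, -0.128, 0, 0, -0.001, -1], [-0.275, -0.837, -0.128, 0, 0, -0.001, -1], [-0.275, -0.837, -0.128, 0, 0, -0.001, -1], [-0.275, -0.837, -0.128, 0, 0, -0.001, -1]]]}}

```text
t: 11.62
eef_pos: [590.1, -197.6, 417.7]
tcp_rot: [-3.141, 0.001, -0.232]
ft_force: [-0.3, -0.7, 1.0]
opening: 0.508
grip_force: 0.0
```

Request:
{"method": "arm_command", "body": {"rows": [[[-0.908, 0.217, -0.267, 0, 0, 0, -1], [-0.908, 0.217, -0.267, 0, 0, 0, -1], [-0.908, 0.217, -0.267, 0, 0, 0, -1], [-0.908, 0.217, -0.267, 0, 0, 0, -1], [-0.908, 0.217, -0.267, 0, 0, 0, -1]]]}}

```text
t: 12.03
eef_pos: [447.2, -201.0, 458.9]
tcp_rot: [3.141, 0.0, -0.237]
ft_force: [0.8, -0.9, -0.9]
opening: 0.156
grip_force: 0.0
```

Request:
{"method": "arm_command", "body": {"rows": [[[-0.503, 0.621, 0, 0, 0, 0, -1], [-0.503, 0.621, 0, 0, 0, 0, -1], [-0.503, 0.621, 0, 0, 0, 0, -1], [-0.503, 0.621, 0, 0, 0, 0, -1], [-0.503, 0.621, 0, 0, 0, 0, -1], [-0.503, 0.621, 0, 0, 0, 0, -1], [-0.503, 0.621, 0, 0, 0, 0, -1]]]}}

```text
t: 12.62
eef_pos: [355.9, -273.2, 457.9]
tcp_rot: [-3.141, 0.0, -0.234]
ft_force: [-1.0, -0.1, -1.3]
opening: 0.008
grip_force: 0.0
```

Run:
```python
from h import *
s=state(); print(s['t'],s['eef_pos'],s['opening'])
im,d,K,D,T=cam('wrist'); P=cloud(d,K,D,T); q=P.reshape(-1,3)
k=q[(abs(q[:,0]-390)<35)&(abs(q[:,1]+281)<30)&(q[:,2]>150)&(q[:,2]<240)]; print('ball',len(k),k.mean(0).round(1),k.min(0).round(0),k.max(0).round(0))
w=k[k[:,2]>k[:,2].max()-6]; print(w.mean(0).round(1))
from plan import plan
plan([(355,-273,354,-.235,-1,2)])
```

```text
12.6167 [ 355.94169379 -273.17667133  457.93938506] 0.008311441229766708
ball 1613 [ 396.6 -284.   180.1] [ 373. -296.  158.] [ 425. -269.  192.]
[ 386.2 -281.5  188.8]
rows=5 n=3 [-0.006, 0.002, 0.693, 0.0, 0.0, 0.0, -1]
  -> [355.0, -273.0, 354.0, -0.235]
```

Request:
{"method": "arm_command", "body": {"rows": [[[-0.006, 0.002, 0.25, 0, 0, 0, -1], [-0.006, 0.002, 0.5, 0, 0, 0, -1], [-0.006, 0.002, 0.69, 0, 0, 0, -1], [-0.006, 0.002, 0.69, 0, 0, 0, -1], [-0.006, 0.002, 0.69, 0, 0, 0, -1]]]}}

```text
t: 13.08
eef_pos: [354.9, -273.0, 354.6]
tcp_rot: [-3.14, 0.002, -0.233]
ft_force: [0.8, 0.1, 1.1]
opening: 0.002
grip_force: 0.0
```

Request:
{"method": "arm_command", "body": {"rows": [[[0.04, 0, 0, 0, 0, 0, -1], [0.065, 0, 0, 0, 0, 0, -1], [0.08, 0, -0.02, 0, 0, 0, -1], [0.1, 0, -0.05, 0, 0, 0, -1], [0.125, 0, -0.085, 0, 0, 0, -1], [0.155, 0, -0.12, 0, 0, 0, -1]]]}}

```text
t: 13.58
eef_pos: [374.7, -277.8, 374.4]
tcp_rot: [-3.141, 0.009, -0.233]
ft_force: [-36.6, 1.7, 18.6]
opening: 0.004
grip_force: 17.4
```

Request:
{"method": "arm_command", "body": {"rows": [[[0, 0, -0.02, 0, 0, 0, -1], [0.02, 0, -0.04, 0, 0, 0, -1], [0.04, 0, -0.06, 0, 0, 0, -1], [0.065, 0, -0.08, 0, 0, 0, -1], [0.09, 0, -0.1, 0, 0, 0, -1]]]}}

```text
t: 14.0
eef_pos: [388.6, -281.0, 390.3]
tcp_rot: [3.141, 0.005, -0.234]
ft_force: [-18.7, 3.7, 14.0]
opening: 0.005
grip_force: 9.6
```

Run:
```python
from h import *
im,d,K,D,T=cam('wrist'); im2=cam('side')[0]
a=im2[110:220,300:410]; save('s5.png',np.hstack([cv2.resize(a,(420,420)),im[:,70:490]]),.93)
```

```text
(no output)
```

View pics/s5.png

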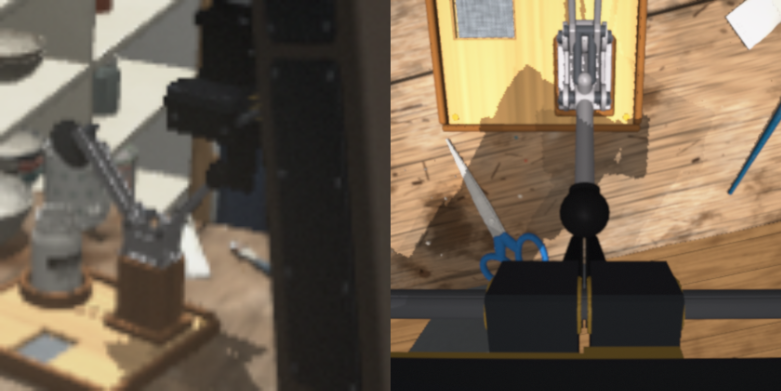

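Request:
{"method": "arm_command", "body": {"rows": [[[0.05, 0, -0.03, 0, 0, 0, -1], [0.105, 0, -0.055, 0, 0, 0, -1], [0.16, 0, -0.075, 0, 0, 0, -1], [0.22, 0, -0.09, 0, 0, 0, -1], [0.27, 0, -0.1, 0, 0, 0, -1], [0.32, 0, -0.1, 0, 0, 0, -1], [0.37, 0, -0.1, 0, 0, 0, -1], [0.41, 0, -0.1, 0, 0, 0, -1]]]}}

```text
t: 14.77
eef_pos: [450.4, -296.0, 404.7]
tcp_rot: [3.14, -0.002, -0.234]
ft_force: [-3.3, 0.7, 3.3]
opening: -0.001
grip_force: 2.1
```

Request:
{"method": "arm_command", "body": {"rows": [[[0.02, 0, 0, 0, 0, 0, -1], [0.04, 0, 0, 0, 0, 0, -1]]]}}

```text
t: 14.93
eef_pos: [455.8, -297.4, 403.4]
tcp_rot: [3.141, 0.0, -0.234]
ft_force: [-15.9, 3.5, 8.6]
opening: 0.006
grip_force: 8.7
```

Request:
{"method": "arm_command", "body": {"rows": [[[0.013, 0, 0, 0, 0, 0, -1], [0.025, 0, 0, 0, 0, 0, -1], [0.025, 0, 0, 0, 0, 0, -1]]]}}

```text
t: 15.18
eef_pos: [457.4, -297.8, 403.2]
tcp_rot: [-3.141, 0.008, -0.234]
ft_force: [-24.4, 4.6, 14.4]
opening: 0.005
grip_force: 13.0
```

Run:
```python
from h import *
im,d,K,D,T=cam('side'); P=cloud(d,K,D,T); q=P.reshape(-1,3)
R=Ro.from_euler('z',-.235).as_matrix(); L=(q-[552.3,-274,0])@R
k=L[(abs(L[:,0]-60)<35)&(abs(L[:,1]+45)<35)&(L[:,2]>95)&(L[:,2]<220)]; print(len(k),np.percentile(k[:,2],[5,25,50,75,95]).round(0))
save('s6.png',cv2.resize(im[120:210,300:400],(600,540)),1)
```

```text
172 [ 97. 108. 120. 134. 143.]
```

View pics/s6.png

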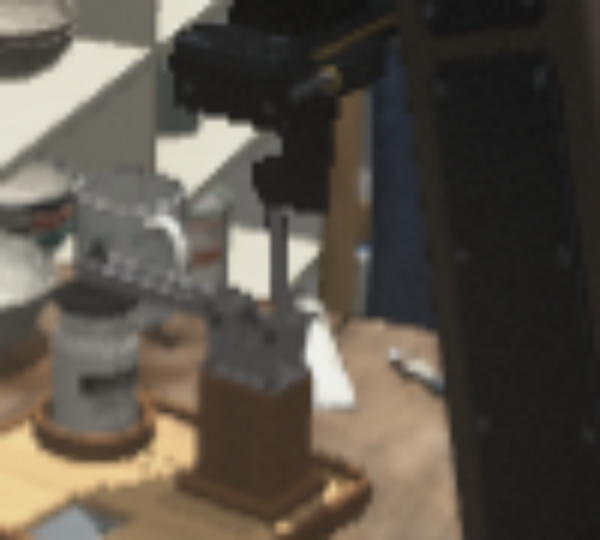

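The pad is now nearly level on the jar's mouth (95,295). I'll push until the stop is clearly felt.

Request:
{"method": "arm_command", "body": {"rows": [[[0.02, 0, 0, 0, 0, 0, -1], [0.03, 0, 0, 0, 0, 0, -1], [0.03, 0, 0, 0, 0, 0, -1]]]}}

```text
t: 15.48
eef_pos: [459.4, -298.4, 403.2]
tcp_rot: [-3.14, 0.017, -0.234]
ft_force: [-48.2, 7.4, 27.3]
opening: -0.001
grip_force: 25.7
```

Request:
{"method": "arm_command", "body": {"rows": [[[0.015, 0, 0, 0, 0, 0, -1], [0.03, 0, 0, 0, 0, 0, -1], [0.03, 0, 0, 0, 0, 0, -1]]]}}

```text
t: 15.73
eef_pos: [461.5, -299.0, 403.1]
tcp_rot: [-3.139, 0.027, -0.233]
ft_force: [-73.6, 11.4, 39.6]
opening: 0.006
grip_force: 38.7
```

Run:
```python
from plan import plan
plan([(440,-294,403,-.235,-1),(430,-291,480,-.235,-1,3)])
```

```text
rows=1 n=1 [-0.147, 0.001, 0.005, 0.0, 0.004, 0.0, -1]
  -> [440.0, -294.0, 403.0, -0.235]
rows=6 n=3 [-0.069, -0.004, -0.513, 0.0, 0.0, 0.0, -1]
  -> [430.0, -291.0, 480.0, -0.235]
```

Request:
{"method": "arm_command", "body": {"rows": [[[-0.1, 0, 0, 0, 0, 0, -1], [-0.2, 0, 0, 0, 0, 0, -1], [-0.27, 0, -0.2, 0, 0, 0, -1], [-0.27, 0, -0.4, 0, 0, 0, -1], [-0.27, 0, -0.6, 0, 0, 0, 0], [-0.27, 0, -0.6, 0, 0, 0, 0], [-0.27, 0, -0.6, 0, 0, 0, 0]]]}}

```text
t: 16.32
eef_pos: [428.5, -290.9, 494.4]
tcp_rot: [3.14, -0.004, -0.235]
ft_force: [-0.4, -0.0, -1.2]
opening: 0.16
grip_force: 0.0
```

Run:
```python
from h import *
s=state(); print(s['t'],s['eef_pos'],s['tcp_rot'])
im,d,K,D,T=cam('wrist'); P=cloud(d,K,D,T); q=P.reshape(-1,3)
R=Ro.from_euler('z',-.235).as_matrix(); L=(q-[552.3,-274,0])@R
k=L[(abs(L[:,1]+45)<22)&(L[:,2]>205)&(L[:,2]<250)&(abs(L[:,0]+70)<50)]; print('ball',len(k),k.mean(0).round(1),k.min(0).round(1),k.max(0).round(1))
k=L[(abs(L[:,1]+45)<12)&(L[:,2]>105)&(L[:,2]<200)&(abs(L[:,0]-60)<27)]; print('pad',len(k),np.percentile(k[:,2],[5,50,95]).round(1))
from plan import plan
plan([(470,-50,440,0,0.0),(570,70,400,0.503,1,2)])
```

```text
16.3167 [ 428.50320647 -290.90518264  494.37769993] [ 3.13992421 -0.0036155  -0.23497507]
ball 1125 [-63.4 -46.  236. ] [-76.8 -58.5 226.9] [-51.8 -33.1 241.6]
pad 682 [119.  122.1 142.3]
rows=5 n=5 [-0.064, -0.993, 0.215, 0.0, 0.0, -0.023, 0.0]
rows=3 n=3 [0.05, -0.632, 0.137, 0.0, 0.0, -0.015, 0.0]
  -> [470.0, -50.0, 440.0, 0.0]
rows=7 n=5 [0.667, -0.8, 0.267, 0.0, 0.0, -0.08, 1]
  -> [570.0, 70.0, 400.0, 0.503]
```

Run:
```python
from plan import plan
plan([(444,61,400,0.07,1,0)])
```

```text
rows=5 n=5 [-0.192, -0.993, 0.266, 0.0, 0.0, -0.021, 1]
rows=5 n=5 [-0.059, -0.993, 0.262, 0.0, 0.0, -0.021, 1]
rows=2 n=2 [0.024, -0.341, 0.09, 0.0, 0.0, -0.007, 1]
  -> [444.0, 61.0, 400.0, 0.07]
```

Request:
{"method": "arm_command", "body": {"rows": [[[-0.192, -0.993, 0.266, 0, 0, -0.021, 1], [-0.192, -0.993, 0.266, 0, 0, -0.021, 1], [-0.192, -0.993, 0.266, 0, 0, -0.021, 1], [-0.192, -0.993, 0.266, 0, 0, -0.021, 1], [-0.192, -0.993, 0.266, 0, 0, -0.021, 1]]]}}

```text
t: 16.78
eef_pos: [434.6, -135.4, 450.6]
tcp_rot: [-3.139, 0.004, -0.1]
ft_force: [0.4, -0.4, 0.3]
opening: 0.552
grip_force: 0.0
```

Request:
{"method": "arm_command", "body": {"rows": [[[-0.059, -0.993, 0.262, 0, 0, -0.021, 1], [-0.059, -0.993, 0.262, 0, 0, -0.021, 1], [-0.059, -0.993, 0.262, 0, 0, -0.021, 1], [-0.059, -0.993, 0.262, 0, 0, -0.021, 1], [-0.059, -0.993, 0.262, 0, 0, -0.021, 1]]]}}

```text
t: 17.2
eef_pos: [441.3, 13.0, 411.6]
tcp_rot: [-3.14, 0.004, 0.032]
ft_force: [-0.2, -0.4, 0.5]
opening: 0.901
grip_force: 0.0
```

Request:
{"method": "arm_command", "body": {"rows": [[[0.024, -0.341, 0.09, 0, 0, -0.007, 1], [0.024, -0.341, 0.09, 0, 0, -0.007, 1], [0.024, -0.341, 0.09, 0, 0, -0.007, 1], [0.024, -0.341, 0.09, 0, 0, -0.007, 1], [0.024, -0.341, 0.09, 0, 0, -0.007, 1]]]}}

```text
t: 17.62
eef_pos: [444.0, 60.0, 400.1]
tcp_rot: [3.141, 0.0, 0.073]
ft_force: [-0.2, 0.0, 0.7]
opening: 1.001
grip_force: 0.0
```

Run:
```python
from h import *
s=state(); print(s['t'],s['eef_pos'],s['tcp_rot'],s['opening'])
im,d,K,D,T=cam('wrist'); P=cloud(d,K,D,T); q=P.reshape(-1,3); np.savez('w6.npz',im=im,d=d,K=K,D=D,T=T)
k=q[(abs(q[:,0]-444)<40)&(abs(q[:,1]-61)<40)&(q[:,2]>15)&(q[:,2]<127)]
for lo,hi in [(30,60),(60,90),(90,97),(105,125)]:
    w=k[(k[:,2]>=lo)&(k[:,2]<hi)]
    if len(w)<5: continue
    (x,y),r=cv2.minEnclosingCircle(w[:,:2].astype(np.float32)); print(lo,len(w),round(x,1),round(y,1),round(r,1),w[:,2].max().round(1))
from plan import plan
plan([(444,61,241,0.07,1,0)])
```

```text
17.6167 [443.96349138  60.03808002 400.14657957] [3.14133996e+00 2.62943716e-04 7.25260670e-02] 1.001309764760251
30 189 450.7 59.8 21.7 60.0
60 557 444.3 60.4 23.4 89.8
90 12 449.7 61.6 19.7 96.9
105 2094 443.3 60.9 20.8 120.8
rows=4 n=4 [0.001, -0.007, 0.993, 0.0, 0.0, 0.0, 1]
rows=1 n=1 [0.0, 0.0, 0.069, 0.0, 0.0, 0.0, 1]
  -> [444.0, 61.0, 241.0, 0.07]
```

Request:
{"method": "arm_command", "body": {"rows": [[[0, -0.005, 0.2, 0, 0, 0, 1], [0, -0.005, 0.45, 0, 0, 0, 1], [0, -0.005, 0.7, 0, 0, 0, 1], [0, -0.005, 0.9, 0, 0, 0, 1], [0, -0.005, 0.993, 0, 0, 0, 1], [0, -0.005, 0.993, 0, 0, 0, 1]]]}}

```text
t: 18.17
eef_pos: [443.6, 60.6, 248.9]
tcp_rot: [-3.141, 0.005, 0.072]
ft_force: [-0.2, -0.1, 0.3]
opening: 0.999
grip_force: 0.0
```

Request:
{"method": "arm_command", "body": {"rows": [[[0, 0, 0.065, 0, 0, 0, 1], [0, 0, 0.065, 0, 0, 0, -1], [0, 0, 0.065, 0, 0, 0, -1], [0, 0, 0.065, 0, 0, 0, -1], [0, 0, 0.065, 0, 0, 0, -1], [0, 0, 0.065, 0, 0, 0, -1], [0, 0, 0.065, 0, 0, 0, -1], [0, 0, 0.065, 0, 0, 0, -1], [0, 0, 0.065, 0, 0, 0, -1], [0, 0, 0.065, 0, 0, 0, -1]]]}}

```text
t: 19.0
eef_pos: [443.7, 61.6, 241.6]
tcp_rot: [3.142, -0.0, 0.073]
ft_force: [0.2, 0.7, 2.6]
opening: 0.477
grip_force: 29.9
```

Run:
```python
from plan import plan
from h import *
print(state()['eef_pos'],state()['grip_force'])
plan([(444,61,325,0.073,-1,0),(588,230,325,.073,-1,3),(588,230,262,.073,-1,3)])
```

```text
[443.73600548  61.64428894 241.59379069] 29.852024598803837
rows=3 n=3 [0.002, 0.004, -0.556, 0.0, 0.0, 0.0, -1]
  -> [444.0, 61.0, 325.0, 0.073]
rows=6 n=6 [0.98, -0.993, 0.0, 0.0, 0.0, 0.0, -1]
rows=4 n=1 [0.06, -0.06, 0.0, 0.0, 0.0, 0.0, -1]
  -> [588.0, 230.0, 325.0, 0.073]
rows=5 n=2 [0.0, 0.0, 0.42, 0.0, 0.0, 0.0, -1]
  -> [588.0, 230.0, 262.0, 0.073]
```

Request:
{"method": "arm_command", "body": {"rows": [[[0, 0, -0.1, 0, 0, 0, -1], [0, 0, -0.3, 0, 0, 0, -1], [0, 0, -0.5, 0, 0, 0, -1], [0, 0, -0.556, 0, 0, 0, -1], [0, 0, -0.556, 0, 0, 0, -1]]]}}

```text
t: 19.42
eef_pos: [443.8, 61.7, 326.6]
tcp_rot: [3.141, -0.004, 0.073]
ft_force: [0.6, 0.1, -0.8]
opening: 0.477
grip_force: 29.8
```

Request:
{"method": "arm_command", "body": {"rows": [[[0.1, -0.1, 0, 0, 0, 0, -1], [0.27, -0.27, 0, 0, 0, 0, -1], [0.45, -0.45, 0, 0, 0, 0, -1], [0.63, -0.63, 0, 0, 0, 0, -1], [0.8, -0.8, 0, 0, 0, 0, -1], [0.93, -0.94, 0, 0, 0, 0, -1], [0.98, -0.993, 0, 0, 0, 0, -1]]]}}

```text
t: 20.0
eef_pos: [580.9, 223.5, 322.3]
tcp_rot: [3.142, 0.001, 0.075]
ft_force: [0.4, -0.2, -1.9]
opening: 0.475
grip_force: 29.8
```

Request:
{"method": "arm_command", "body": {"rows": [[[0.06, -0.06, 0, 0, 0, 0, -1], [0.06, -0.06, 0, 0, 0, 0, -1], [0.06, -0.06, 0, 0, 0, 0, -1]]]}}

```text
t: 20.25
eef_pos: [587.4, 230.3, 323.1]
tcp_rot: [3.141, 0.002, 0.073]
ft_force: [-0.6, 0.7, -1.5]
opening: 0.48
grip_force: 29.8
```

Run:
```python
from plan import plan
from h import *
print(state()['eef_pos'],state()['grip_force'])
im,d,K,D,T=cam('wrist'); save('w7.png',im,1)
plan([(588,230,262,.073,-1,3)])
```

```text
[587.40158418 230.33835863 323.09523315] 29.84916573157534
rows=5 n=2 [0.006, 0.0, 0.41, 0.0, 0.0, 0.0, -1]
  -> [588.0, 230.0, 262.0, 0.073]
```

View pics/w7.png

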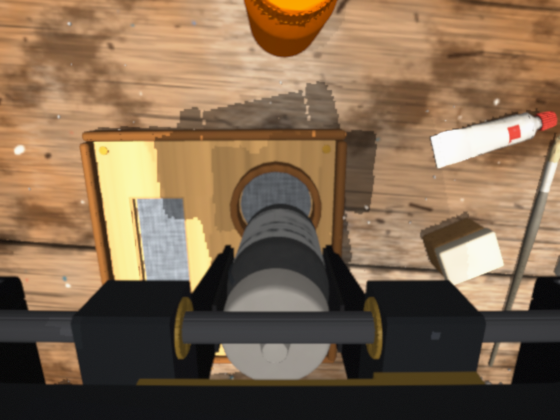

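Wrist view: dropper held at (277,270), in line with its ring (276,200). Lowering.

Request:
{"method": "arm_command", "body": {"rows": [[[0, 0, 0.1, 0, 0, 0, -1], [0, 0, 0.2, 0, 0, 0, -1], [0, 0, 0.3, 0, 0, 0, -1], [0, 0, 0.36, 0, 0, 0, -1], [0, 0, 0.4, 0, 0, 0, -1], [0, 0, 0.41, 0, 0, 0, -1], [0, 0, 0.41, 0, 0, 0, -1], [0, 0, 0.41, 0, 0, 0, -1]]]}}

```text
t: 20.97
eef_pos: [587.9, 230.4, 264.0]
tcp_rot: [-3.142, -0.001, 0.073]
ft_force: [-0.1, 0.8, -1.3]
opening: 0.477
grip_force: 29.8
```

Request:
{"method": "arm_command", "body": {"rows": [[[0, 0, 0, 0, 0, 0, 0], [0, 0, 0, 0, 0, 0, 0.5], [0, 0, 0, 0, 0, 0, 0.5], [0, 0, 0, 0, 0, 0, 0.5], [0, 0, 0, 0, 0, 0, 0.5], [0, 0, 0, 0, 0, 0, 0.5]]]}}

```text
t: 21.47
eef_pos: [587.8, 230.6, 263.5]
tcp_rot: [3.142, -0.0, 0.073]
ft_force: [0.5, 0.1, 0.2]
opening: 0.737
grip_force: 0.0
```

Request:
{"method": "arm_command", "body": {"rows": [[[0, 0, -0.15, 0, 0, 0, 0.5], [0, 0, -0.4, 0, 0, 0, 0.5], [0, 0, -0.65, 0, 0, 0, 0.5], [0, 0, -0.9, 0, 0, 0, 0.5], [0, 0, -0.99, 0, 0, 0, 0.5], [0, 0, -0.99, 0, 0, 0, 0.5]]]}}

```text
t: 21.97
eef_pos: [587.7, 230.6, 416.2]
tcp_rot: [-3.14, -0.007, 0.073]
ft_force: [1.3, -0.7, -0.0]
opening: 0.75
grip_force: 0.0
```

```bash
cat > m4.py <<'E'
from h import *
s=state(); print(s['t'],s['eef_pos'],s['tcp_rot'],s['opening'])
im,d,K,D,T=cam('wrist'); P=cloud(d,K,D,T); q=P.reshape(-1,3); np.savez('w8.npz',im=im,d=d,K=K,D=D,T=T)
k=q[(abs(q[:,0]-588)<40)&(abs(q[:,1]-230)<40)&(q[:,2]<147)]
for lo,hi in [(60,110),(125,145)]:
    w=k[(k[:,2]>=lo)&(k[:,2]<hi)]; (x,y),r=cv2.minEnclosingCircle(w[:,:2].astype(np.float32)); print('drop',len(w),round(x,1),round(y,1),round(r,1),w[:,2].max().round(1))
w=q[(abs(q[:,0]-560)<35)&(abs(q[:,1]-71)<35)&(abs(q[:,2]-42)<5)]; r=cv2.minAreaRect(w[:,:2].astype(np.float32)); print('block',len(w),np.round(r[0],1),np.round(r[1],1),round(r[2],1))
# tube: not wood = bright/low-sat or red, around (655,55)
hsv=cv2.cvtColor(im,cv2.COLOR_RGB2HSV)
m=(cv2.inRange(hsv,(0,0,140),(180,50,255))|cv2.inRange(hsv,(0,170,90),(6,255,255))|cv2.inRange(hsv,(172,150,90),(180,255,255)))>0
m&=(abs(P[...,0]-655)<55)&(abs(P[...,1]-55)<60)
m=cv2.morphologyEx(m.astype(np.uint8),cv2.MORPH_CLOSE,np.ones((5,5)))
c=max(cv2.findContours(m,0,1)[0],key=cv2.contourArea).reshape(-1,2).astype(float)
W=onplane(c,8,K,D,T)[:,:2].astype(np.float32); r=cv2.minAreaRect(W); print('tube col z8',np.round(r[0],1),np.round(r[1],1),round(r[2],1),'pix',c.mean(0).round())
w=q[(abs(q[:,0]-655)<55)&(abs(q[:,1]-55)<60)&(q[:,2]>6)&(q[:,2]<30)]; r=cv2.minAreaRect(w[:,:2].astype(np.float32)); print('tube depth',len(w),np.round(r[0],1),np.round(r[1],1),round(r[2],1),cv2.boxPoints(r).round(0).tolist(),w[:,2].max())
E
python3 m4.py
```

```text
21.9667 [587.74443876 230.60200017 416.17823785] [-3.14036394 -0.00663394  0.07315328] 0.7502927963339171
drop 697 588.7 230.4 23.4 110.0
drop 2116 588.0 230.8 20.7 140.8
block 1335 [560.5  71.2] [33.7 46. ] 28.3
tube col z8 [658.2  58.2] [28.8 99.1] 23.2 pix [441. 132.]
tube depth 1760 [649.4  33.1] [106.7  63.9] 64.8 [[598.0, -2.0], [656.0, -29.0], [701.0, 68.0], [643.0, 95.0]] 24.44693305685081
```

Run:
```python
from plan import plan
plan([(560,71,300,2.068,.5,0),(560,71,202,2.068,.5,1)])
```

```text
rows=8 n=8 [-0.115, 0.458, 0.331, 0.0, 0.0, -0.139, 0.5]
rows=8 n=8 [-0.425, 0.207, 0.331, 0.0, 0.0, -0.139, 0.5]
rows=3 n=3 [-0.123, -0.055, 0.095, 0.0, 0.0, -0.04, 0.5]
  -> [560.0, 71.0, 300.0, 2.068]
rows=4 n=3 [0.0, 0.0, 0.653, 0.0, 0.0, 0.0, 0.5]
  -> [560.0, 71.0, 202.0, 2.068]
```

Request:
{"method": "arm_command", "body": {"rows": [[[-0.115, 0.458, 0.331, 0, 0, -0.139, 0.5], [-0.115, 0.458, 0.331, 0, 0, -0.139, 0.5], [-0.115, 0.458, 0.331, 0, 0, -0.139, 0.5], [-0.115, 0.458, 0.331, 0, 0, -0.139, 0.5], [-0.115, 0.458, 0.331, 0, 0, -0.139, 0.5], [-0.115, 0.458, 0.331, 0, 0, -0.139, 0.5], [-0.115, 0.458, 0.331, 0, 0, -0.139, 0.5], [-0.115, 0.458, 0.331, 0, 0, -0.139, 0.5]]]}}

```text
t: 22.68
eef_pos: [575.4, 160.7, 360.6]
tcp_rot: [-3.14, 0.002, 0.952]
ft_force: [0.2, -0.0, -0.2]
opening: 0.75
grip_force: 0.0
```

Request:
{"method": "arm_command", "body": {"rows": [[[-0.425, 0.207, 0.331, 0, 0, -0.139, 0.5], [-0.425, 0.207, 0.331, 0, 0, -0.139, 0.5], [-0.425, 0.207, 0.331, 0, 0, -0.139, 0.5], [-0.425, 0.207, 0.331, 0, 0, -0.139, 0.5], [-0.425, 0.207, 0.331, 0, 0, -0.139, 0.5], [-0.425, 0.207, 0.331, 0, 0, -0.139, 0.5], [-0.425, 0.207, 0.331, 0, 0, -0.139, 0.5], [-0.425, 0.207, 0.331, 0, 0, -0.139, 0.5]]]}}

```text
t: 23.35
eef_pos: [563.3, 90.8, 311.6]
tcp_rot: [-3.14, -0.0, 1.821]
ft_force: [0.1, -0.2, 0.2]
opening: 0.753
grip_force: 0.0
```

Request:
{"method": "arm_command", "body": {"rows": [[[-0.123, -0.055, 0.095, 0, 0, -0.04, 0.5], [-0.123, -0.055, 0.095, 0, 0, -0.04, 0.5], [-0.123, -0.055, 0.095, 0, 0, -0.04, 0.5], [-0.123, -0.055, 0.095, 0, 0, -0.04, 0.5], [-0.123, -0.055, 0.095, 0, 0, -0.04, 0.5]]]}}

```text
t: 23.77
eef_pos: [560.1, 71.2, 298.3]
tcp_rot: [3.142, 0.0, 2.064]
ft_force: [0.2, -0.2, 0.8]
opening: 0.755
grip_force: 0.0
```

Run:
```python
from plan import *
s=state(); print(s['t'],s['eef_pos'],s['tcp_rot'],s['opening'],s['joints'].round(2))
plan([(560,71,202,2.068,.5,1)])
```

```text
23.7667 [560.13719867  71.20527552 298.31900859] [3.14152378e+00 6.12349275e-05 2.06409307e+00] 0.7549954186177222 [ 0.01  0.54  1.82 -0.    0.79 -0.48]
rows=4 n=3 [-0.001, -0.001, 0.642, 0.0, 0.0, -0.001, 0.5]
  -> [560.0, 71.0, 202.0, 2.068]
```

Request:
{"method": "arm_command", "body": {"rows": [[[0, 0, 0.25, 0, 0, 0, 0.5], [0, 0, 0.5, 0, 0, 0, 0.5], [0, 0, 0.63, 0, 0, 0, 0.5], [0, 0, 0.642, 0, 0, 0, 0.5], [0, 0, 0.642, 0, 0, 0, 0], [0, 0, 0.642, 0, 0, 0, -1], [0, 0, 0.642, 0, 0, 0, -1], [0, 0, 0.642, 0, 0, 0, -1], [0, 0, 0.642, 0, 0, 0, -1], [0, 0, 0.642, 0, 0, 0, -1]]]}}

```text
t: 24.6
eef_pos: [560.2, 71.0, 202.9]
tcp_rot: [3.14, 0.001, 2.071]
ft_force: [-0.5, 0.1, -0.1]
opening: 0.39
grip_force: 0.0
```

Request:
{"method": "arm_command", "body": {"rows": [[[0, 0, 0, 0, 0, 0, -1], [0, 0, 0, 0, 0, 0, -1], [0, 0, 0, 0, 0, 0, -1], [0, 0, 0, 0, 0, 0, -1]]]}}

```text
t: 24.93
eef_pos: [560.2, 70.9, 202.7]
tcp_rot: [3.141, 0.0, 2.071]
ft_force: [-0.9, 0.3, 6.2]
opening: 0.341
grip_force: 30.0
```

Run:
```python
from plan import *
s=state(); print(s['t'],s['eef_pos'],s['tcp_rot'],s['opening'],s['grip_force'])
plan([(560,71,290,2.068,-1,0),(564.4,-223.4,290,1.336,-1,3),(564.4,-223.4,215,1.336,-1,3)])
```

```text
24.9333 [560.17075144  70.94945931 202.67522458] [3.14084517e+00 4.80175024e-04 2.07092266e+00] 0.3414149106374587 30.00122755765915
rows=3 n=3 [0.001, 0.0, -0.582, 0.0, 0.0, 0.0, -1]
  -> [560.0, 71.0, 290.0, 2.068]
rows=5 n=5 [-0.993, -0.52, 0.0, 0.0, 0.0, 0.067, -1]
rows=7 n=4 [-0.84, -0.054, 0.0, 0.0, 0.0, 0.05, -1]
  -> [564.4, -223.4, 290.0, 1.336]
rows=6 n=3 [0.0, 0.0, 0.5, 0.0, 0.0, 0.0, -1]
  -> [564.4, -223.4, 215.0, 1.336]
```

Request:
{"method": "arm_command", "body": {"rows": [[[0, 0, -0.15, 0, 0, 0, -1], [0, 0, -0.4, 0, 0, 0, -1], [0, 0, -0.58, 0, 0, 0, -1], [0, 0, -0.58, 0, 0, 0, -1]]]}}

```text
t: 25.27
eef_pos: [560.7, 71.0, 293.8]
tcp_rot: [3.135, 0.003, 2.071]
ft_force: [0.6, -0.5, -0.7]
opening: 0.343
grip_force: 30.0
```

Request:
{"method": "arm_command", "body": {"rows": [[[-0.12, -0.06, 0, 0, 0, 0.008, -1], [-0.35, -0.18, 0, 0, 0, 0.022, -1], [-0.6, -0.3, 0, 0, 0, 0.04, -1], [-0.8, -0.42, 0, 0, 0, 0.055, -1], [-0.993, -0.52, 0, 0, 0, 0.067, -1]]]}}

```text
t: 25.68
eef_pos: [562.6, -99.1, 288.5]
tcp_rot: [-3.141, -0.0, 1.645]
ft_force: [0.8, 0.8, 0.4]
opening: 0.344
grip_force: 30.0
```

Request:
{"method": "arm_command", "body": {"rows": [[[-0.25, -0.02, 0, 0, 0, 0.015, -1], [-0.5, -0.03, 0, 0, 0, 0.03, -1], [-0.7, -0.045, 0, 0, 0, 0.042, -1], [-0.84, -0.054, 0, 0, 0, 0.05, -1], [-0.84, -0.054, 0, 0, 0, 0.05, -1], [-0.84, -0.054, 0, 0, 0, 0.05, -1], [-0.84, -0.054, 0, 0, 0, 0.05, -1]]]}}

```text
t: 26.27
eef_pos: [564.8, -222.8, 288.5]
tcp_rot: [-3.141, -0.0, 1.337]
ft_force: [0.2, 0.3, -1.3]
opening: 0.345
grip_force: 30.0
```

Run:
```python
from plan import *
s=state(); print(s['t'],s['eef_pos'],s['tcp_rot'],s['opening'],s['grip_force'])
plan([(564.4,-223.4,216,1.336,-1,3)])
im,d,K,D,T=cam('wrist'); save('w9.png',im,1)
```

```text
26.2667 [ 564.79953163 -222.83252965  288.54464213] [-3.14054415e+00 -3.37102462e-04  1.33681744e+00] 0.34482161211577617 29.99978005886078
rows=5 n=2 [-0.004, -0.001, 0.484, 0.0, 0.0, 0.0, -1]
  -> [564.4, -223.4, 216.0, 1.336]
```

View pics/w9.png

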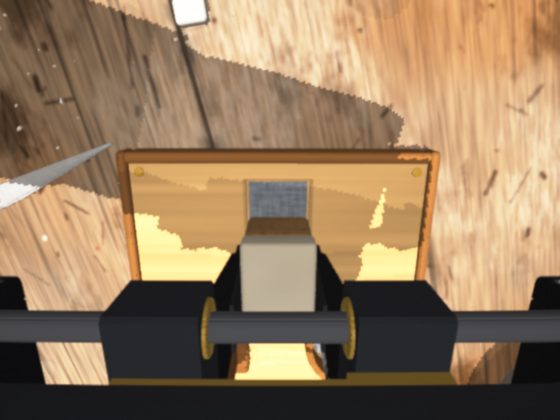

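Wrist view: block at (278,265), square to and in line with its recess (278,200). Lowering and releasing.

Request:
{"method": "arm_command", "body": {"rows": [[[-0.004, 0, 0.12, 0, 0, 0, -1], [-0.004, 0, 0.24, 0, 0, 0, -1], [-0.004, 0, 0.34, 0, 0, 0, -1], [-0.004, 0, 0.42, 0, 0, 0, -1], [-0.004, 0, 0.46, 0, 0, 0, -1], [-0.004, 0, 0.48, 0, 0, 0, -1], [-0.004, 0, 0.486, 0, 0, 0, -1], [-0.004, 0, 0.486, 0, 0, 0, -1]]]}}

```text
t: 26.98
eef_pos: [565.0, -223.8, 216.6]
tcp_rot: [3.141, 0.0, 1.336]
ft_force: [0.3, 0.1, -1.1]
opening: 0.344
grip_force: 30.0
```

Request:
{"method": "arm_command", "body": {"rows": [[[0, 0, 0, 0, 0, 0, 0], [0, 0, 0, 0, 0, 0, 0.2], [0, 0, 0, 0, 0, 0, 0.2], [0, 0, 0, 0, 0, 0, 0.2], [0, 0, 0, 0, 0, 0, 0.2], [0, 0, 0, 0, 0, 0, 0.2]]]}}

```text
t: 27.48
eef_pos: [564.8, -224.0, 216.3]
tcp_rot: [3.141, 0.0, 1.336]
ft_force: [-0.7, 0.3, 0.6]
opening: 0.595
grip_force: 0.0
```

Request:
{"method": "arm_command", "body": {"rows": [[[0, 0, -0.15, 0, 0, 0, 0.2], [0, 0, -0.4, 0, 0, 0, 0.2], [0, 0, -0.65, 0, 0, 0, 0.2], [0, 0, -0.9, 0, 0, 0, 0.2], [0, 0, -0.99, 0, 0, 0, 0.2], [0, 0, -0.99, 0, 0, 0, 0.2]]]}}

```text
t: 27.98
eef_pos: [565.0, -224.0, 368.7]
tcp_rot: [3.135, 0.002, 1.336]
ft_force: [0.2, -0.7, -0.4]
opening: 0.602
grip_force: 0.0
```

Run:
```python
from plan import *
s=state(); print(s['t'],s['eef_pos'],s['tcp_rot'],s['opening'],s['grip_force'])
im,d,K,D,T=cam('wrist'); q=cloud(d,K,D,T).reshape(-1,3)
R=Ro.from_euler('z',-.235).as_matrix(); L=(q-[552.3,-274,0])@R
w=L[(abs(L[:,0])<40)&(abs(L[:,1]-52)<40)&(L[:,2]>45)&(L[:,2]<70)]; r=cv2.minAreaRect(w[:,:2].astype(np.float32)); print('block',np.round(r[0],1),np.round(r[1],1),round(r[2],1),np.percentile(w[:,2],[5,50,95]).round(1))
plan([(548,-62,350,1.571,0.0,2)])
```

```text
27.9833 [ 564.98118403 -223.98840517  368.71579088] [3.13523650e+00 1.66488303e-03 1.33595697e+00] 0.6015821284009207 0.0
block [ 1.2 51.7] [32.9 45.5] 0.1 [52.5 54.  55.2]
rows=5 n=5 [0.993, -0.349, 0.103, 0.0, 0.0, -0.036, 0.0]
rows=3 n=1 [0.032, -0.004, 0.003, 0.0, 0.0, -0.001, 0.0]
  -> [548.0, -62.0, 350.0, 1.571]
```

Run:
```python
from plan import *
plan([(543,-60,370,0,0.4,2)])
```

```text
rows=8 n=8 [0.672, -0.258, -0.018, 0.0, 0.0, 0.139, 0.4]
rows=7 n=5 [0.124, -0.361, -0.009, 0.0, 0.0, 0.074, 0.4]
  -> [543.0, -60.0, 370.0, 0.0]
```

Request:
{"method": "arm_command", "body": {"rows": [[[0.672, -0.258, -0.018, 0, 0, 0.139, 0.4], [0.672, -0.258, -0.018, 0, 0, 0.139, 0.4], [0.672, -0.258, -0.018, 0, 0, 0.139, 0.4], [0.672, -0.258, -0.018, 0, 0, 0.139, 0.4], [0.672, -0.258, -0.018, 0, 0, 0.139, 0.4], [0.672, -0.258, -0.018, 0, 0, 0.139, 0.4], [0.672, -0.258, -0.018, 0, 0, 0.139, 0.4], [0.672, -0.258, -0.018, 0, 0, 0.139, 0.4]]]}}

```text
t: 28.7
eef_pos: [550.5, -116.8, 365.7]
tcp_rot: [-3.14, 0.002, 0.457]
ft_force: [-0.3, 0.1, -0.3]
opening: 0.7
grip_force: 0.0
```

Request:
{"method": "arm_command", "body": {"rows": [[[0.124, -0.361, -0.009, 0, 0, 0.074, 0.4], [0.124, -0.361, -0.009, 0, 0, 0.074, 0.4], [0.124, -0.361, -0.009, 0, 0, 0.074, 0.4], [0.124, -0.361, -0.009, 0, 0, 0.074, 0.4], [0.124, -0.361, -0.009, 0, 0, 0.074, 0.4], [0.124, -0.361, -0.009, 0, 0, 0.074, 0.4], [0.124, -0.361, -0.009, 0, 0, 0.074, 0.4], [0.124, -0.361, -0.009, 0, 0, 0.074, 0.4]]]}}

```text
t: 29.37
eef_pos: [543.1, -60.4, 368.3]
tcp_rot: [-3.142, 0.001, 0.001]
ft_force: [0.2, 0.0, -0.5]
opening: 0.698
grip_force: 0.0
```

```bash
cat > m5.py <<'E'
from plan import *
s=state(); print(s['t'],s['eef_pos'],s['tcp_rot'],s['opening'])
im,d,K,D,T=cam('wrist'); P=cloud(d,K,D,T); q=P.reshape(-1,3); np.savez('w10.npz',im=im,d=d,K=K,D=D,T=T)
hsv=cv2.cvtColor(im,cv2.COLOR_RGB2HSV)
m=(cv2.inRange(hsv,(95,100,60),(120,255,255))|cv2.inRange(hsv,(0,0,190),(180,45,255)))>0
m&=(abs(P[...,0]-543)<28)&(abs(P[...,1]+60)<38)
m=cv2.morphologyEx(m.astype(np.uint8),cv2.MORPH_CLOSE,np.ones((5,5)))
c=max(cv2.findContours(m,0,1)[0],key=cv2.contourArea).reshape(-1,2).astype(float)
r=cv2.minAreaRect(onplane(c,13,K,D,T)[:,:2].astype(np.float32)); print('eraser col',np.round(r[0],1),np.round(r[1],1),round(r[2],1),c.mean(0))
w=q[(abs(q[:,0]-543)<28)&(abs(q[:,1]+60)<40)&(abs(q[:,2]-13)<4)]; r=cv2.minAreaRect(w[:,:2].astype(np.float32)); print('eraser dep',len(w),np.round(r[0],1),np.round(r[1],1),round(r[2],1),w[:,2].mean())
t=q[(abs(q[:,0]-543)<50)&(abs(q[:,1]+20)<10)]; print('table',np.median(t[:,2]))
w=q[(abs(q[:,0]-660)<40)&(abs(q[:,1]+64)<40)&(q[:,2]>115)&(q[:,2]<130)]; print('white',len(w),cv2.minEnclosingCircle(w[:,:2].astype(np.float32)) if len(w) else '')
E
python3 m5.py
```

```text
29.3667 [543.13089693 -60.41374236 368.31242396] [-3.14153481e+00  6.61846184e-04  7.50855343e-04] 0.6982323653508852
eraser col [543.7 -53.5] [22.7 22. ] 84.6 [269.55813953 190.09302326]
eraser dep 1008 [541.8 -59.1] [45.9 21.8] 84.9 12.614162530867393
table 276.3314230800471
white 5209 ((660.7103271484375, -64.9019775390625), 23.49593162536621)
```

Run:
```python
from plan import *
plan([(541.8,-59.1,225,-.089,.4),(541.8,-59.1,197.5,-.089,.4)])
```

```text
rows=4 n=4 [-0.009, -0.008, 0.956, 0.0, 0.0, 0.014, 0.4]
  -> [541.8, -59.1, 225.0, -0.089]
rows=1 n=1 [0.0, 0.0, 0.183, 0.0, 0.0, 0.0, 0.4]
  -> [541.8, -59.1, 197.5, -0.089]
```

Request:
{"method": "arm_command", "body": {"rows": [[[-0.009, -0.008, 0.25, 0, 0, 0.014, 0.4], [-0.009, -0.008, 0.5, 0, 0, 0.014, 0.4], [-0.009, -0.008, 0.75, 0, 0, 0.014, 0.4], [-0.009, -0.008, 0.9, 0, 0, 0.014, 0.4], [-0.009, -0.008, 0.956, 0, 0, 0.014, 0.4], [-0.009, -0.008, 0.956, 0, 0, 0.014, 0.4]]]}}

```text
t: 29.92
eef_pos: [541.7, -59.1, 223.7]
tcp_rot: [-3.141, 0.003, -0.089]
ft_force: [-0.1, -0.2, -0.1]
opening: 0.698
grip_force: 0.0
```

Request:
{"method": "arm_command", "body": {"rows": [[[0, 0, 0.08, 0, 0, 0, 0.4], [0, 0, 0.14, 0, 0, 0, 0.4], [0, 0, 0.175, 0, 0, 0, 0.4], [0, 0, 0.183, 0, 0, 0, 0.4], [0, 0, 0.183, 0, 0, 0, 0.4]]]}}

```text
t: 30.33
eef_pos: [541.9, -59.0, 198.3]
tcp_rot: [3.141, -0.0, -0.09]
ft_force: [0.4, 0.0, -0.2]
opening: 0.698
grip_force: 0.0
```

Request:
{"method": "arm_command", "body": {"rows": [[[0, 0, 0.005, 0, 0, 0, 0.2], [0, 0, 0.005, 0, 0, 0, 0], [0, 0, 0.005, 0, 0, 0, -0.2], [0, 0, 0.005, 0, 0, 0, -1], [0, 0, 0.005, 0, 0, 0, -1], [0, 0, 0.005, 0, 0, 0, -1], [0, 0, 0.005, 0, 0, 0, -1], [0, 0, 0.005, 0, 0, 0, -1], [0, 0, 0.005, 0, 0, 0, -1]]]}}

```text
t: 31.08
eef_pos: [541.8, -59.0, 197.4]
tcp_rot: [3.141, -0.0, -0.09]
ft_force: [-0.6, 1.4, 5.8]
opening: 0.478
grip_force: 30.0
```

Request:
{"method": "arm_command", "body": {"rows": [[[0, 0, -0.05, 0, 0, 0, -1], [0, 0, -0.2, 0, 0, 0, -1], [0, 0, -0.4, 0, 0, 0, -1], [0, 0, -0.6, 0, 0, 0, -1], [0, 0, -0.65, 0, 0, 0, -1], [0, 0, -0.65, 0, 0, 0, -1]]]}}

```text
t: 31.58
eef_pos: [541.9, -59.0, 297.0]
tcp_rot: [3.141, -0.004, -0.09]
ft_force: [-0.0, 0.3, -0.2]
opening: 0.478
grip_force: 30.0
```

Run:
```python
from plan import *
s=state(); print(s['t'],s['eef_pos'],s['tcp_rot'],s['opening'],s['grip_force'])
th=.0735; R=np.array([[np.cos(th),-np.sin(th)],[np.sin(th),np.cos(th)]]); e=R@[-52,-48]+[537,274.3]; t=R@[0,50]+[537,274.3]; print(e,t)
plan([(e[0],e[1],294,.0735,-1,3),(e[0],e[1],213,.0735,-1)])
```

```text
31.5833 [541.91529015 -58.95191737 296.97481459] [ 3.14091898 -0.00420302 -0.0902356 ] 0.4775695135893103 29.999869465827942
[488.66521961 222.61103595] [533.32830798 324.16500454]
rows=5 n=5 [-0.283, -0.993, 0.009, 0.0, 0.0, -0.014, -1]
rows=7 n=4 [-0.165, -0.862, 0.008, 0.0, 0.0, -0.012, -1]
  -> [488.665, 222.611, 294.0, 0.073]
rows=3 n=3 [0.0, 0.0, 0.54, 0.0, 0.0, 0.0, -1]
  -> [488.665, 222.611, 213.0, 0.073]
```

Request:
{"method": "arm_command", "body": {"rows": [[[-0.05, -0.18, 0, 0, 0, -0.003, -1], [-0.12, -0.42, 0, 0, 0, -0.006, -1], [-0.2, -0.7, 0, 0, 0, -0.01, -1], [-0.283, -0.993, 0.009, 0, 0, -0.014, -1], [-0.283, -0.993, 0.009, 0, 0, -0.014, -1]]]}}

```text
t: 32.0
eef_pos: [511.2, 97.5, 291.9]
tcp_rot: [-3.141, 0.003, 0.002]
ft_force: [0.4, 0.6, 0.5]
opening: 0.484
grip_force: 30.0
```

Request:
{"method": "arm_command", "body": {"rows": [[[-0.05, -0.25, 0, 0, 0, -0.004, -1], [-0.1, -0.5, 0.004, 0, 0, -0.008, -1], [-0.14, -0.72, 0.008, 0, 0, -0.01, -1], [-0.165, -0.862, 0.008, 0, 0, -0.012, -1], [-0.165, -0.862, 0.008, 0, 0, -0.012, -1], [-0.165, -0.862, 0.008, 0, 0, -0.012, -1], [-0.165, -0.862, 0.008, 0, 0, -0.012, -1]]]}}

```text
t: 32.58
eef_pos: [488.6, 221.9, 291.3]
tcp_rot: [3.141, 0.001, 0.073]
ft_force: [-0.1, -0.4, -0.5]
opening: 0.479
grip_force: 30.0
```

Run:
```python
from plan import *
s=state(); print(s['t'],s['eef_pos'],s['tcp_rot'],s['opening'],s['grip_force'])
im,d,K,D,T=cam('wrist'); save('w11.png',im,1)
plan([(488.7,222.6,211.5,.0735,-1)])
```

```text
32.5833 [488.58273973 221.86846405 291.26612257] [3.14104843e+00 1.29058562e-03 7.26954914e-02] 0.4785262514894058 29.999877512454987
rows=3 n=3 [0.001, -0.007, 0.533, 0.0, 0.0, 0.0, -1]
  -> [488.7, 222.6, 211.5, 0.073]
```

View pics/w11.png

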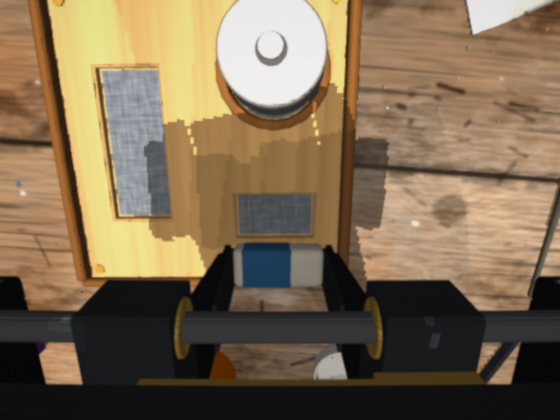

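Wrist view: eraser at (278,265), in line with its recess (275,214). Lowering.

Request:
{"method": "arm_command", "body": {"rows": [[[0, -0.003, 0.12, 0, 0, 0, -1], [0, -0.006, 0.25, 0, 0, 0, -1], [0, -0.006, 0.38, 0, 0, 0, -1], [0, -0.006, 0.47, 0, 0, 0, -1], [0, -0.006, 0.51, 0, 0, 0, -1], [0, -0.006, 0.525, 0, 0, 0, -1], [0, -0.006, 0.53, 0, 0, 0, -1], [0, -0.006, 0.53, 0, 0, 0, -1], [0, -0.006, 0.53, 0, 0, 0, -1]]]}}

```text
t: 33.38
eef_pos: [488.6, 223.3, 213.3]
tcp_rot: [-3.141, -0.001, 0.073]
ft_force: [-0.8, -0.5, 0.1]
opening: 0.479
grip_force: 30.0
```

Underside is at about 16, just inside the recess mouth. Down another 1.5 mm, then release with a small opening.

Request:
{"method": "arm_command", "body": {"rows": [[[0, 0.003, 0.006, 0, 0, 0, -1], [0, 0.003, 0.011, 0, 0, 0, -1], [0, 0.003, 0.011, 0, 0, 0, -1], [0, 0.003, 0.011, 0, 0, 0, 0.1], [0, 0.003, 0.011, 0, 0, 0, 0.2], [0, 0.003, 0.011, 0, 0, 0, 0.2], [0, 0.003, 0.011, 0, 0, 0, 0.2]]]}}

```text
t: 33.97
eef_pos: [488.5, 223.0, 210.9]
tcp_rot: [3.141, -0.0, 0.073]
ft_force: [0.1, -0.6, -0.0]
opening: 0.599
grip_force: 0.0
```

Request:
{"method": "arm_command", "body": {"rows": [[[0, 0, -0.15, 0, 0, 0, 0.2], [0, 0, -0.4, 0, 0, 0, 0.2], [0, 0, -0.65, 0, 0, 0, 0.2], [0, 0, -0.9, 0, 0, 0, 0.2], [0, 0, -0.9, 0, 0, 0, 0.2]]]}}

```text
t: 34.38
eef_pos: [489.0, 223.3, 352.2]
tcp_rot: [-3.139, -0.009, 0.073]
ft_force: [0.4, 0.5, -0.5]
opening: 0.601
grip_force: 0.0
```

Run:
```python
from plan import *
s=state(); print(s['t'],s['eef_pos'],s['tcp_rot'],s['opening'])
im,d,K,D,T=cam('wrist'); P=cloud(d,K,D,T); q=P.reshape(-1,3)
R=Ro.from_euler('z',.0735).as_matrix(); L=((P-[537,274.3,0])@R)
hsv=cv2.cvtColor(im,cv2.COLOR_RGB2HSV)
m=(abs(L[...,0]+52)<22)&(abs(L[...,1]+48)<34)&((hsv[...,1]>90)&(hsv[...,0]>90)&(hsv[...,0]<125)|(hsv[...,2]>195)&(hsv[...,1]<40))
w=L[m]; r=cv2.minAreaRect(w[:,:2].astype(np.float32)); print('eraser',len(w),np.round(r[0],1),np.round(r[1],1),round(r[2],1),np.percentile(w[:,2],[5,50,95]).round(1))
plan([(640,64,370,.405,0,2)])
```

```text
34.3833 [489.03332515 223.29944141 352.23197761] [-3.13942602 -0.0094854   0.0732263 ] 0.600753894446635
eraser 620 [-51.7 -55.1] [46.9 20.9] 89.8 [20.9 25.  26.3]
rows=6 n=6 [0.816, 0.993, -0.117, 0.0, -0.001, -0.046, 0]
rows=3 n=1 [0.069, 0.165, -0.017, 0.0, 0.0, -0.006, 0]
  -> [640.0, 64.0, 370.0, 0.405]
```

Run:
```python
from h import *
im,d,K,D,T=cam('wrist'); P=cloud(d,K,D,T)
R=Ro.from_euler('z',.0735).as_matrix(); L=((P-[537,274.3,0])@R)
hsv=cv2.cvtColor(im,cv2.COLOR_RGB2HSV)
reg=(abs(L[...,0]+52)<6)&(abs(L[...,1]+48)<48)
b=reg&(hsv[...,1]>90)&(hsv[...,0]>90)&(hsv[...,0]<125); w=L[b]; print('blue y',w[:,1].min(),w[:,1].max())
for y in range(-96,0,4):
    k=reg&(abs(L[...,1]-y)<2)
    if k.any(): print(y,k.sum(),np.median(L[k][:,2]).round(1),np.median(hsv[k],axis=0))
```

```text
blue y -78.83947559793242 -31.331919213801807
-96 47 27.9 [ 14. 166.  81.]
-92 64 19.9 [ 17. 135. 156.]
-88 54 19.8 [ 17. 135. 154.]
-84 64 20.0 [ 17. 135. 150.]
-80 532 230.2 [120.  46.   9.]
-76 465 180.3 [120.  32.  15.]
-72 48 13.3 [18. 20. 90.]
-68 53 24.4 [ 18.  33. 142.]
-64 64 24.5 [ 18.5  33.  144. ]
-60 54 24.5 [ 18.  32. 144.]
-56 64 24.7 [ 19.   31.5 139. ]
-52 61 25.2 [104. 173.  91.]
-48 56 25.1 [104. 174.  92.]
-44 66 25.1 [104.  173.5  92. ]
-40 53 25.3 [104. 173.  92.]
-36 66 25.0 [104. 173.  92.]
-32 52 25.0 [104.5 144.   94. ]
-28 62 24.4 [ 18.   30.  135.5]
-24 43 12.7 [105.  14.  92.]
-20 924 217.2 [17. 27. 13.]
-16 69 19.4 [ 17. 135. 139.]
-12 53 20.0 [ 17. 136. 139.]
-8 63 20.0 [ 17. 135. 141.]
-4 54 19.7 [ 17. 135. 155.]
```

Run:
```python
from plan import *
plan([(560,160,400,1.0,0,0),(660,55,370,1.955,0,2)])
```

```text
rows=8 n=8 [0.421, 0.427, -0.331, 0.0, 0.0, -0.139, 0]
rows=1 n=1 [-0.004, 0.037, -0.021, 0.0, 0.0, -0.009, 0]
  -> [560.0, 160.0, 400.0, 1.0]
rows=8 n=8 [-0.209, 0.858, 0.183, 0.0, 0.0, -0.139, 0]
rows=3 n=1 [-0.075, 0.037, 0.017, 0.0, 0.0, -0.013, 0]
  -> [660.0, 55.0, 370.0, 1.955]
```

Request:
{"method": "arm_command", "body": {"rows": [[[0, 0, -0.25, 0, 0, -0.015, 0], [0.421, 0.427, -0.331, 0, 0, -0.139, 0], [0.421, 0.427, -0.331, 0, 0, -0.139, 0], [0.421, 0.427, -0.331, 0, 0, -0.139, 0], [0.421, 0.427, -0.331, 0, 0, -0.139, 0], [0.421, 0.427, -0.331, 0, 0, -0.139, 0], [0.421, 0.427, -0.331, 0, 0, -0.139, 0], [0.421, 0.427, -0.331, 0, 0, -0.139, 0], [0.421, 0.427, -0.331, 0, 0, -0.139, 0]]]}}

```text
t: 35.23
eef_pos: [556.2, 163.7, 393.7]
tcp_rot: [-3.14, 0.002, 0.948]
ft_force: [-0.3, 0.4, 0.1]
opening: 0.503
grip_force: 0.0
```

Request:
{"method": "arm_command", "body": {"rows": [[[-0.25, 0.9, 0.18, 0, 0, -0.139, 0], [-0.25, 0.9, 0.18, 0, 0, -0.139, 0], [-0.25, 0.9, 0.18, 0, 0, -0.139, 0], [-0.25, 0.9, 0.18, 0, 0, -0.139, 0], [-0.25, 0.9, 0.18, 0, 0, -0.139, 0], [-0.25, 0.9, 0.18, 0, 0, -0.139, 0], [-0.25, 0.9, 0.18, 0, 0, -0.139, 0], [-0.25, 0.9, 0.18, 0, 0, -0.139, 0], [-0.25, 0.9, 0.18, 0, 0, -0.139, 0]]]}}

```text
t: 35.98
eef_pos: [643.7, 54.4, 367.6]
tcp_rot: [-3.14, -0.0, 1.815]
ft_force: [1.1, 0.3, -1.4]
opening: 0.499
grip_force: 0.0
```

```bash
cat > m6.py <<'E'
from plan import *
s=state(); print(s['t'],s['eef_pos'],s['tcp_rot'],s['opening'])
im,d,K,D,T=cam('wrist'); P=cloud(d,K,D,T); q=P.reshape(-1,3); np.savez('w12.npz',im=im,d=d,K=K,D=D,T=T)
save('w12.png',im,1)
k=q[(abs(q[:,0]-655)<60)&(abs(q[:,1]-55)<65)&(q[:,2]>7)&(q[:,2]<30)]
h,xe,ye=np.histogram2d(k[:,0],k[:,1],bins=[np.arange(595,716,3),np.arange(-10,121,3)])
m=(h>0).astype(np.uint8); n,l,st,_=cv2.connectedComponentsWithStats(m); b=1+st[1:,4].argmax()
ii=((k[:,0]-595)//3).astype(int).clip(0,39); jj=((k[:,1]+10)//3).astype(int).clip(0,42)
w=k[l[ii,jj]==b]; r=cv2.minAreaRect(w[:,:2].astype(np.float32)); print('tube dep>7',len(w),np.round(r[0],1),np.round(r[1],1),round(r[2],1),cv2.boxPoints(r).round(1).tolist())
# axis coords
a=np.radians(22); u=np.array([-np.sin(a),np.cos(a)]); v=np.array([np.cos(a),np.sin(a)]); o=np.array([657,57.])
S=(w[:,:2]-o)@u; V=(w[:,:2]-o)@v
for s0 in range(-54,54,6):
    g=abs(S-s0)<3
    if g.sum()>3: print(s0,g.sum(),'v',V[g].min().round(1),V[g].max().round(1),'ztop',np.percentile(w[g,2],95).round(1))
E
python3 m6.py
```

```text
35.9833 [643.74963132  54.41271353 367.55751774] [-3.14018627e+00 -3.10387479e-04  1.81458510e+00] 0.4991630809783305
tube dep>7 1500 [659.1  51.8] [25.1 73.4] 24.4 [[632.5999755859375, 80.0], [662.9000244140625, 13.199999809265137], [685.7000122070312, 23.5], [655.4000244140625, 90.4000015258789]]
-42 31 v -6.0 5.8 ztop 22.0
-36 86 v -6.4 6.7 ztop 21.8
-30 65 v -6.3 6.9 ztop 20.4
-24 108 v -10.3 10.4 ztop 23.3
-18 128 v -10.8 10.7 ztop 23.3
-12 146 v -11.2 10.8 ztop 22.7
-6 146 v -11.4 10.6 ztop 21.3
0 155 v -12.0 10.9 ztop 19.9
6 160 v -12.4 11.3 ztop 17.8
12 172 v -13.3 11.8 ztop 15.0
18 172 v -13.6 11.5 ztop 12.5
24 115 v -13.1 11.3 ztop 9.9
30 16 v -9.2 6.0 ztop 8.2
```

View pics/w12.png

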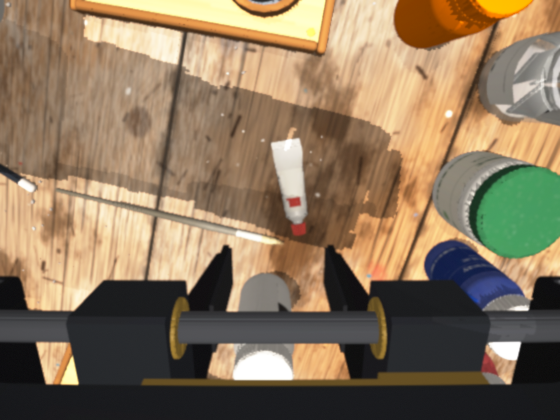

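Wrist view: the small tube lies at (291,185), cap at (298,228) towards the robot's right. The brush tip (283,242) is just beyond the cap, clear of the finger positions.

Run:
```python
from plan import *
plan([(663,42.2,240,1.97,0,3),(663,42.2,199,1.97,0,3)])
```

```text
rows=7 n=4 [-0.11, 0.106, 0.852, 0.0, 0.0, -0.025, 0]
  -> [663.0, 42.2, 240.0, 1.97]
rows=5 n=2 [0.0, 0.0, 0.273, 0.0, 0.0, 0.0, 0]
  -> [663.0, 42.2, 199.0, 1.97]
```

Request:
{"method": "arm_command", "body": {"rows": [[[-0.11, 0.106, 0.1, 0, 0, -0.025, 0], [-0.11, 0.106, 0.3, 0, 0, -0.025, 0], [-0.11, 0.106, 0.5, 0, 0, -0.025, 0], [-0.11, 0.106, 0.7, 0, 0, -0.025, 0], [-0.11, 0.106, 0.852, 0, 0, -0.025, 0], [-0.11, 0.106, 0.852, 0, 0, -0.025, 0], [-0.11, 0.106, 0.852, 0, 0, -0.025, 0]]]}}

```text
t: 36.62
eef_pos: [663.2, 42.4, 240.1]
tcp_rot: [-3.14, -0.001, 1.974]
ft_force: [0.2, -0.7, 1.1]
opening: 0.498
grip_force: 0.0
```

Run:
```python
from plan import *
s=state(); print(s['eef_pos'],s['tcp_rot'])
plan([(663,42.2,199,1.97,0,3)])
```

```text
[663.21372419  42.42111779 240.06935253] [-3.13960987e+00 -8.33616710e-04  1.97426502e+00]
rows=5 n=2 [-0.001, -0.001, 0.274, 0.0, 0.0, 0.001, 0]
  -> [663.0, 42.2, 199.0, 1.97]
```

Request:
{"method": "arm_command", "body": {"rows": [[[0, 0, 0.1, 0, 0, 0, 0], [0, 0, 0.2, 0, 0, 0, 0], [0, 0, 0.26, 0, 0, 0, 0], [0, 0, 0.276, 0, 0, 0, 0], [0, 0, 0.276, 0, 0, 0, 0], [0, 0, 0.276, 0, 0, 0, -0.5], [0, 0, 0.276, 0, 0, 0, -1], [0, 0, 0.276, 0, 0, 0, -1], [0, 0, 0.276, 0, 0, 0, -1], [0, 0, 0.276, 0, 0, 0, -1]]]}}

```text
t: 37.45
eef_pos: [663.3, 42.3, 199.8]
tcp_rot: [3.141, 0.0, 1.977]
ft_force: [-0.0, 0.4, 2.2]
opening: 0.227
grip_force: 30.0
```

Request:
{"method": "arm_command", "body": {"rows": [[[0, 0, 0, 0, 0, 0, -1], [0, 0, 0, 0, 0, 0, -1], [0, 0, 0, 0, 0, 0, -1], [0, 0, 0, 0, 0, 0, -1]]]}}

```text
t: 37.78
eef_pos: [663.3, 42.2, 199.6]
tcp_rot: [3.141, 0.0, 1.977]
ft_force: [-1.1, -0.7, 3.9]
opening: 0.223
grip_force: 30.0
```

Run:
```python
from plan import *
plan([(663.3,42.2,345,1.977,-1,0),(560,200,390,1.1,-1,0),(513.4,322.7,360,.0735,-1,2)])
```

```text
rows=4 n=4 [-0.001, 0.0, -0.969, 0.0, 0.0, 0.0, -1]
  -> [663.3, 42.2, 345.0, 1.977]
rows=7 n=7 [0.993, -0.174, -0.241, 0.0, 0.0, 0.112, -1]
rows=2 n=2 [0.159, -0.191, -0.059, 0.0, 0.0, 0.028, -1]
  -> [560.0, 200.0, 390.0, 1.1]
rows=8 n=8 [0.5, -0.551, 0.17, 0.0, 0.0, 0.139, -1]
rows=4 n=2 [-0.018, -0.13, 0.03, 0.0, 0.0, 0.024, -1]
  -> [513.4, 322.7, 360.0, 0.073]
```

Request:
{"method": "arm_command", "body": {"rows": [[[0, 0, -0.1, 0, 0, 0, -1], [0, 0, -0.3, 0, 0, 0, -1], [0, 0, -0.55, 0, 0, 0, -1], [0, 0, -0.8, 0, 0, 0, -1], [0, 0, -0.97, 0, 0, 0, -1], [0, 0, -0.97, 0, 0, 0, -1]]]}}

```text
t: 38.28
eef_pos: [663.6, 42.4, 350.6]
tcp_rot: [3.134, 0.004, 1.977]
ft_force: [0.4, 0.3, -0.3]
opening: 0.23
grip_force: 29.9
```

Request:
{"method": "arm_command", "body": {"rows": [[[0.05, -0.02, -0.2, 0, 0, 0.016, -1], [0.25, -0.05, -0.241, 0, 0, 0.032, -1], [0.45, -0.08, -0.241, 0, 0, 0.05, -1], [0.65, -0.12, -0.241, 0, 0, 0.07, -1], [0.85, -0.15, -0.241, 0, 0, 0.09, -1], [0.993, -0.174, -0.241, 0, 0, 0.112, -1], [0.993, -0.174, -0.241, 0, 0, 0.112, -1]]]}}

```text
t: 38.87
eef_pos: [578.4, 171.7, 380.3]
tcp_rot: [-3.14, 0.0, 1.268]
ft_force: [0.6, 0.0, -0.9]
opening: 0.229
grip_force: 29.9
```

Request:
{"method": "arm_command", "body": {"rows": [[[0.08, -0.1, -0.03, 0, 0, 0.014, -1], [0.159, -0.191, -0.059, 0, 0, 0.028, -1], [0.159, -0.191, -0.059, 0, 0, 0.028, -1], [0.159, -0.191, -0.059, 0, 0, 0.028, -1]]]}}

```text
t: 39.2
eef_pos: [560.0, 200.2, 389.4]
tcp_rot: [-3.141, 0.0, 1.101]
ft_force: [0.8, 0.1, -0.3]
opening: 0.227
grip_force: 29.9
```

Run:
```python
from plan import *
s=state(); print(s['eef_pos'],s['tcp_rot'],s['grip_force'])
plan([(513.4,322.7,360,.0735,-1,2)])
```

```text
[560.01111002 200.19281057 389.42537467] [-3.14143883e+00  4.48704300e-04  1.10112857e+00] 29.94083650322864
rows=8 n=8 [0.499, -0.549, 0.166, 0.0, 0.0, 0.139, -1]
rows=4 n=2 [-0.018, -0.131, 0.03, 0.0, 0.0, 0.025, -1]
  -> [513.4, 322.7, 360.0, 0.073]
```

Request:
{"method": "arm_command", "body": {"rows": [[[0.1, -0.11, 0, 0, 0, 0.018, -1], [0.2, -0.22, 0.02, 0, 0, 0.036, -1], [0.3, -0.33, 0.05, 0, 0, 0.054, -1], [0.38, -0.42, 0.08, 0, 0, 0.072, -1], [0.45, -0.5, 0.12, 0, 0, 0.09, -1], [0.499, -0.549, 0.166, 0, 0, 0.108, -1], [0.499, -0.549, 0.166, 0, 0, 0.126, -1], [0.499, -0.549, 0.166, 0, 0, 0.139, -1], [0.499, -0.549, 0.166, 0, 0, 0.139, -1]]]}}

```text
t: 39.95
eef_pos: [521.6, 303.6, 364.1]
tcp_rot: [3.141, 0.001, 0.222]
ft_force: [0.0, 0.4, -0.7]
opening: 0.226
grip_force: 29.9
```

Request:
{"method": "arm_command", "body": {"rows": [[[-0.018, -0.131, 0.03, 0, 0, 0.025, -1], [-0.018, -0.131, 0.03, 0, 0, 0.025, -1], [-0.018, -0.131, 0.03, 0, 0, 0.025, -1], [-0.018, -0.131, 0.03, 0, 0, 0.025, -1], [-0.018, -0.131, 0.03, 0, 0, 0.025, -1]]]}}

```text
t: 40.37
eef_pos: [514.3, 322.2, 360.3]
tcp_rot: [3.141, 0.0, 0.07]
ft_force: [-0.0, -0.4, -1.2]
opening: 0.229
grip_force: 29.9
```

Run:
```python
from plan import *
s=state(); print(s['eef_pos'],s['tcp_rot'],s['grip_force'])
im,d,K,D,T=cam('wrist'); P=cloud(d,K,D,T); q=P.reshape(-1,3); 
# held tube in tray frame
R=Ro.from_euler('z',.0735).as_matrix(); L=((q-[537,274.3,0])@R); u=s['eef_pos'][2]-199.6
k=L[(abs(L[:,0])<60)&(abs(L[:,1]-50)<16)&(L[:,2]>u+3)&(L[:,2]<u+27)]; print('held',len(k),k[:,0].min(),k[:,0].max())
for x in range(-50,50,8):
    g=k[abs(k[:,0]-x)<4]
    if len(g)>3: print(x,len(g),np.percentile(g[:,1],[2,98]).round(1),(np.percentile(g[:,2],95)-u).round(1))
plan([(513.4,322.7,240,.0735,-1,2),(513.4,322.7,212.5,.0735,-1,2)])
```

```text
[514.31189988 322.16585661 360.32209783] [3.14135112e+00 2.33314671e-05 6.97605591e-02] 29.940222482546233
held 7426 -41.39174237568462 45.89070661994367
-42 56 [42.4 54.9] 20.6
-34 404 [42.  54.9] 21.1
-26 418 [37.5 59.2] 25.1
-18 703 [37.5 59.2] 23.0
-10 1021 [34.7 64.3] 24.7
-2 759 [37.5 59. ] 19.9
6 827 [37.  59.5] 16.9
14 872 [36.  60.4] 13.2
22 906 [35.9 60.9] 9.7
30 869 [35.  60.9] 6.5
38 447 [35.5 60.6] 4.3
46 144 [35.2 61.5] 4.1
rows=6 n=4 [-0.006, -0.004, 0.803, 0.0, 0.0, -0.001, -1]
  -> [513.4, 322.7, 240.0, 0.073]
rows=3 n=1 [0.0, 0.0, 0.183, 0.0, 0.0, 0.0, -1]
  -> [513.4, 322.7, 212.5, 0.073]
```

Request:
{"method": "arm_command", "body": {"rows": [[[-0.018, -0.008, 0.1, 0, 0, -0.001, -1], [-0.018, -0.008, 0.3, 0, 0, -0.001, -1], [-0.018, -0.008, 0.5, 0, 0, -0.001, -1], [-0.018, -0.008, 0.7, 0, 0, -0.001, -1], [-0.018, -0.008, 0.8, 0, 0, -0.001, -1], [-0.018, -0.008, 0.8, 0, 0, -0.001, -1], [-0.018, -0.008, 0.8, 0, 0, -0.001, -1]]]}}

```text
t: 41.0
eef_pos: [511.4, 323.6, 240.3]
tcp_rot: [3.141, 0.001, 0.074]
ft_force: [0.1, 1.1, -0.6]
opening: 0.229
grip_force: 29.9
```

Request:
{"method": "arm_command", "body": {"rows": [[[0, 0, 0.06, 0, 0, 0, -1], [0, 0, 0.12, 0, 0, 0, -1], [0, 0, 0.16, 0, 0, 0, -1], [0, 0, 0.175, 0, 0, 0, -1], [0, 0, 0.182, 0, 0, 0, -1], [0, 0, 0.182, 0, 0, 0, -1], [0, 0, 0.182, 0, 0, 0, -1]]]}}

```text
t: 41.58
eef_pos: [511.2, 323.8, 213.4]
tcp_rot: [-3.142, -0.0, 0.073]
ft_force: [-0.1, 0.1, -1.3]
opening: 0.227
grip_force: 29.9
```

Request:
{"method": "arm_command", "body": {"rows": [[[0, 0, 0.007, 0, 0, 0, -1], [0, 0, 0.007, 0, 0, 0, -1], [0, 0, 0.007, 0, 0, 0, -0.4], [0, 0, 0.007, 0, 0, 0, -0.2], [0, 0, 0.007, 0, 0, 0, -0.2], [0, 0, 0.007, 0, 0, 0, -0.2], [0, 0, 0.007, 0, 0, 0, -0.2]]]}}

```text
t: 42.17
eef_pos: [511.1, 323.8, 212.1]
tcp_rot: [3.142, -0.0, 0.073]
ft_force: [-0.2, -0.3, 0.1]
opening: 0.397
grip_force: 0.0
```

Request:
{"method": "arm_command", "body": {"rows": [[[0, 0, -0.1, 0, 0, 0, -0.2], [0, 0, -0.35, 0, 0, 0, -0.2], [0, 0, -0.6, 0, 0, 0, -0.2], [0, 0, -0.85, 0, 0, 0, -0.2], [0, 0, -0.99, 0, 0, 0, -0.2], [0, 0, -0.99, 0, 0, 0, -0.2]]]}}

```text
t: 42.67
eef_pos: [511.3, 324.0, 365.7]
tcp_rot: [-3.139, -0.007, 0.073]
ft_force: [0.7, 0.7, 0.2]
opening: 0.4
grip_force: 0.0
```

Run:
```python
from plan import *
s=state(); print(s['t'],s['eef_pos'],s['opening'])
im,d,K,D,T=cam('wrist'); P=cloud(d,K,D,T); q=P.reshape(-1,3); save('w13.png',im,1)
R=Ro.from_euler('z',.0735).as_matrix(); L=((q-[537,274.3,0])@R)
k=L[(abs(L[:,0])<60)&(abs(L[:,1]-50)<18)&(L[:,2]>15)&(L[:,2]<45)]
for x in range(-52,53,8):
    g=k[abs(k[:,0]-x)<4]
    if len(g)>3: print(x,len(g),np.percentile(g[:,1],[5,95]).round(1),np.percentile(g[:,2],95).round(1))
```

```text
42.6667 [511.29394983 323.97415163 365.66059254] 0.40011406241661435
-52 138 [33.8 66. ] 20.9
-44 107 [44.6 56.7] 34.2
-36 112 [44.7 56.7] 33.5
-28 166 [42.  59.4] 35.3
-20 209 [41.1 60.3] 35.0
-12 215 [41.1 60.3] 33.8
-4 232 [40.2 60.3] 31.9
4 242 [39.3 61.2] 28.4
12 267 [39.3 62.1] 25.3
20 260 [38.4 62.2] 21.3
28 254 [37.5 62.1] 18.2
36 163 [37.7 62.1] 16.5
44 45 [36.9 61.1] 16.4
52 163 [34.4 66.2] 20.7
```

View pics/w13.png

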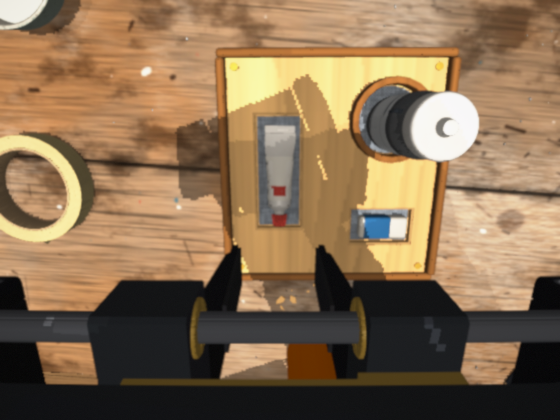

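The colour kit is complete: tube (280,175), eraser (380,227) and dropper (395,120) are all seated. I'll make a quick numeric check of the dropper, jar and white bottle, then hand in.

Run:
```python
from h import *
for n in ['wrist','top']:
    im,d,K,D,T=cam(n); q=cloud(d,K,D,T).reshape(-1,3)
    for nm,x,y,lo,hi in [('dropcap',588,230,128,145),('white',660,-64,115,130),('padtop',600,-332,112,135),('ball',488,-303,215,250)]:
        w=q[(abs(q[:,0]-x)<40)&(abs(q[:,1]-y)<40)&(q[:,2]>lo)&(q[:,2]<hi)]
        if len(w)>5: (a,b),r=cv2.minEnclosingCircle(w[:,:2].astype(np.float32)); print(n,nm,len(w),round(a,1),round(b,1),round(r,1),w[:,2].max().round(1))
s=state(); print(s['t'],s['qvel'].round(3)); print(job_done())
```

```text
wrist dropcap 3946 588.0 230.7 20.8 140.8
top dropcap 98 587.7 227.6 20.2 144.6
top white 118 661.5 -67.6 23.2 130.0
top padtop 128 595.1 -338.0 32.4 133.8
top ball 51 478.6 -305.7 13.1 249.2
42.8167 [-0.001  0.023  0.009  0.     0.001 -0.   ]
the job is handed in; nothing more can be done
None
```

Both kits are made up and the job was handed in at 42.8 s of the 141 s allowed; camera checks put all five items in place, the clamp closed and the white bottle where it stood, but the hand-in returned no verdict.

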